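# Clear the strap bench: hang up the rivet pail and nest the forming channels in their tray

## Task

Clear the bench for the next strap. Hang the rivet pail that was left in the stowing tray by its bail on the free hook of the stand, and stow every aluminium channel in the tray: the open-up ones flat on the tray floor, side by side and running across the tray's short way, and each open-down one on top of two neighbours with its flanges down inside them, so that it hooks over the two facing flanges and interlocks, seated right down with ends roughly in line. Leave the other things on the bench where they are.

Things in the scene. Friction and masses are not known exactly. Their poses are not given: they have to be found in the camera images.
- up1_c (a point): aluminium U-section forming channel, 110 mm long (along x), 56 mm wide over its two flanges (along y), 34 mm high, web and flanges 4 mm thick, 0.11 to 0.22 kg; lies OPEN SIDE UP (web at the bottom, flanges standing). Point: centre of its outline, half-way up (17 mm); z up. May be absent
- up2_c (a point): aluminium U-section forming channel, 110 mm long (along x), 56 mm wide over its two flanges (along y), 34 mm high, web and flanges 4 mm thick, 0.11 to 0.22 kg; lies OPEN SIDE UP (web at the bottom, flanges standing). Point: centre of its outline, half-way up (17 mm); z up. May be absent
- up3_c (a point): aluminium U-section forming channel, 110 mm long (along x), 56 mm wide over its two flanges (along y), 34 mm high, web and flanges 4 mm thick, 0.11 to 0.22 kg; lies OPEN SIDE UP (web at the bottom, flanges standing). Point: centre of its outline, half-way up (17 mm); z up. May be absent
- up4_c (a point): aluminium U-section forming channel, 110 mm long (along x), 56 mm wide over its two flanges (along y), 34 mm high, web and flanges 4 mm thick, 0.11 to 0.22 kg; lies OPEN SIDE UP (web at the bottom, flanges standing). Point: centre of its outline, half-way up (17 mm); z up. May be absent
- down1_c (a point): aluminium U-section forming channel, 110 mm long (along x), 56 mm wide over its two flanges (along y), 34 mm high, web and flanges 4 mm thick, 0.11 to 0.22 kg; lies OPEN SIDE DOWN (web on top, standing on its flange edges). Point: centre of its outline, half-way up (17 mm); z up
- down2_c (a point): aluminium U-section forming channel, 110 mm long (along x), 56 mm wide over its two flanges (along y), 34 mm high, web and flanges 4 mm thick, 0.11 to 0.22 kg; lies OPEN SIDE DOWN (web on top, standing on its flange edges). Point: centre of its outline, half-way up (17 mm); z up
- tray: fixed wooden stowing tray; inside 150 mm (x) by 370 mm (y), floor 6 mm above the bench, rims 8 mm wide and 16 mm above the bench. Origin: centre of its underside, on the bench; z up
- pail_bar (a point): small empty sheet-steel rivet pail, 0.21 to 0.34 kg, 96 mm across the mouth, 72 mm high, 76 mm across the foot, with a rigid upright bail of 9 mm round rod: its straight level top bar runs 88 mm along y, 150 mm above the pail's underside (about 73 mm of free space under it down to the mouth). Point: middle of that top bar, on the rod's axis
- pail_c (a point): the same pail, point on its axis half-way up the body, 36 mm above its underside; y along the bail's bar, z up along the pail's axis
- hook_cup (a point): fixed bench stand (round foot 110 mm across) with one free forged hook of 8 mm round rod. The hook leaves the top of the post (14 mm thick, 244 mm high, 91 mm from this point along +x), slopes down along -x to its lowest place and turns up at its end. Point: top of the rod at that lowest place, 200 mm above the bench, where a hung bar rests with its own axis some 5 mm higher; x along the hook towards the post, z up
- hook_tip (a point): upturned end of the same hook, 25 mm further along -x and 20 mm above the cup

How it is judged:
At the end, for the whole second after the job is handed in: Pail at rest on the hook (bar within 30 mm of the cup, within 0.4 rad of upright); open-up channels flat on the tray floor, within 0.26 rad of its x and 40 mm of its middle line; each open-down one level (0.08 rad), seated on two open-up webs, one flange in each, ends in line within 30 mm; at rest (z of up1_c in the frame of tray between 0.019 and 0.028 m and y of up1_c in the frame of tray between -0.16 and 0.16 m and x of up1_c in the frame of tray between -0.04 and 0.04 m and angle between the x axis of each of up1_c, up2_c, up3_c, up4_c and the x axis of tray, either way round below 0.26 rad and angle between each of up1_c, up2_c, up3_c, up4_c, down1_c, down2_c's own z axis and vertical below 0.08 rad and linear speed of each of up1, up2, up3, up4, down1, down2 below 0.02 m/s and z of up2_c in the frame of tray between 0.019 and 0.028 m and y of up2_c in the frame of tray between -0.16 and 0.16 m and x of up2_c in the frame of tray between -0.04 and 0.04 m and z of up3_c in the frame of tray between 0.019 and 0.028 m and y of up3_c in the frame of tray between -0.16 and 0.16 m and x of up3_c in the frame of tray between -0.04 and 0.04 m and z of up4_c in the frame of tray between 0.019 and 0.028 m and y of up4_c in the frame of tray between -0.16 and 0.16 m and x of up4_c in the frame of tray between -0.04 and 0.04 m and z of down1_c in the frame of tray between 0.023 and 0.032 m and ((y of up1_c in the frame of down1_c between 0.004 and 0.048 m and x of up1_c in the frame of down1_c between -0.03 and 0.03 m) or (y of up2_c in the frame of down1_c between 0.004 and 0.048 m and x of up2_c in the frame of down1_c between -0.03 and 0.03 m) or (y of up3_c in the frame of down1_c between 0.004 and 0.048 m and x of up3_c in the frame of down1_c between -0.03 and 0.03 m) or (y of up4_c in the frame of down1_c between 0.004 and 0.048 m and x of up4_c in the frame of down1_c between -0.03 and 0.03 m)) and ((y of up1_c in the frame of down1_c between -0.048 and -0.004 m and x of up1_c in the frame of down1_c between -0.03 and 0.03 m) or (y of up2_c in the frame of down1_c between -0.048 and -0.004 m and x of up2_c in the frame of down1_c between -0.03 and 0.03 m) or (y of up3_c in the frame of down1_c between -0.048 and -0.004 m and x of up3_c in the frame of down1_c between -0.03 and 0.03 m) or (y of up4_c in the frame of down1_c between -0.048 and -0.004 m and x of up4_c in the frame of down1_c between -0.03 and 0.03 m)) and z of down2_c in the frame of tray between 0.023 and 0.032 m and ((y of up1_c in the frame of down2_c between 0.004 and 0.048 m and x of up1_c in the frame of down2_c between -0.03 and 0.03 m) or (y of up2_c in the frame of down2_c between 0.004 and 0.048 m and x of up2_c in the frame of down2_c between -0.03 and 0.03 m) or (y of up3_c in the frame of down2_c between 0.004 and 0.048 m and x of up3_c in the frame of down2_c between -0.03 and 0.03 m) or (y of up4_c in the frame of down2_c between 0.004 and 0.048 m and x of up4_c in the frame of down2_c between -0.03 and 0.03 m)) and ((y of up1_c in the frame of down2_c between -0.048 and -0.004 m and x of up1_c in the frame of down2_c between -0.03 and 0.03 m) or (y of up2_c in the frame of down2_c between -0.048 and -0.004 m and x of up2_c in the frame of down2_c between -0.03 and 0.03 m) or (y of up3_c in the frame of down2_c between -0.048 and -0.004 m and x of up3_c in the frame of down2_c between -0.03 and 0.03 m) or (y of up4_c in the frame of down2_c between -0.048 and -0.004 m and x of up4_c in the frame of down2_c between -0.03 and 0.03 m)) and distance between pail_bar and hook_cup below 0.03 m and height (world z) of pail_c above 0.05 m and angle between pail_c's own z axis and vertical below 0.4 rad and z of pail_bar in the frame of hook_cup between -0.002 and 0.03 m and linear speed of pail below 0.08 m/s); the robot touches nothing.
It fails at once if another thing on the bench is displaced by more than 40 mm (distance of any of bell, tape, dye, glue, screwdriver, brush, anvil from where it was at the start of the episode above 0.04 m).
Of up1, up2, up3, up4 only 3 to 4 are there at a start; the rules pass over those that are not, and their reading is None.
At some moment in a run one of up1, up2, up3, up4 may be knocked a few centimetres aside while the robot is not near it.
It also fails if it takes over 210 s, if anything falls off the work surface, if the arm or the gripper's body presses on something with over 40 N, if the wrist force passes 120 N, or if a joint passes its speed limit or range.

## Robot

A 7-joint arm with a two-finger parallel gripper is mounted at the origin on the work surface. World frame = base frame: x ahead of the robot, y to its left, z up, the work surface at z = 0. Lengths are in m, angles in rad, forces in N, time in s.
With the tool pointing down it reaches from about 0.425 to 0.875 m from the base axis. Payload 4.7 kg.
Tool frame: the origin (TCP) lies at the very end of the fingers, on their centre line; the grasp point (between the pads) lies 19 mm behind it (grip_point_offset is the distance from the TCP to the grasp point, in m); x points along the fingers, z is the direction in which the jaws open and shut, and the axes are right-handed (so a half turn about x gives the same grasp; the last joint's range is limited). The gripper opens to 87 mm and grips with 3 to 60 N. Pads are 19 mm wide; open, the fingers measure 117 mm over their backs; the gripper's body (75 mm by 190 mm) begins 51 mm behind the grasp point.
Start: joints at [1.306, 0.321, -0.07, 1.45, 0.023, 1.371, -0.057], TCP at [0.179, -0.625, 0.223] pointing down, gripper open.
Joint ranges: [-2.86, 2.86], [-0.3, 2.09], [-1.38, 1.24], [0.06, 2.45], [-1.56, 4.7], [0.09, 2.05], [-2.69, 2.69]. Speed limits (rad/s): [2.57, 2.57, 3.14, 3.14, 3.14, 3.14, 3.14].

## Interface

Orientations are given as a rotation vector (axis times angle).
In Python, from bench import get_state, get_image, calibration, close_job, grip_point_offset gives the robot as it stands.
- The arm moves only by the tool play_rows, never from a script. Its argument "targets" is a list of rows, each an object with "claw": the closure, from 0 (fully open) to 1 (shut); "linear": the shift along the tool's x, y, z as a fraction of full scale, a list of three; "rotation": the turn, a rotation vector about the tool's x, y, z as a fraction of full scale, a list of three. In form: [{"claw": claw, "linear": [x, y, z], "rotation": [wx, wy, wz]}, ...]. A call has 1 to 10 rows; each row shifts and turns the pose as measured when the row begins, along the tool's axes as they then stand; what a row does not reach is not made up. Full scale, the value 1, is 2.5 cm for a shift and 90 degrees for a turn. A row lasts 1/12 s, in which the tool goes at most 41.7 mm and 7.16 degrees, less where a joint would pass 70% of its speed; a pose out of reach is approached as far as the arm can. A call with a number of a shift or a turn outside -1 to 1 is refused whole. A call with a gripper value outside its range is refused whole. The fingers move at their own pace and stop on an object; "newtons" is the grip in N (left out, the last holds). Time passes only in rows, so rows that do not move let the fingers close. It gives the time, the measured TCP pose, the force and the opening at its end, in the units of the state.
- get_state(): the state, without advancing time (a new reading comes with each control period).
- get_image(name): name is "side" or "top"; returns the picture (384x512x3 uint8, blue, green, red); there is no depth.
- calibration(name): a dict with "fx", "fy", "cx", "cy" (pixels), "rvec" (rotation vector, rad) and "tvec" (3), from world to camera coordinates, as OpenCV has them. Camera axes: x right, y down, z forward; pixel columns grow to the right and rows downward; lengths in m; the calibration is good to about 2 mm. A picture is of the moment at which its call begins. calibration takes no time and is no camera call.
- close_job(): hands the job in, once; it reports no verdict.
The state is a dict: "time": time; "joint_positions": joint angles; "qd": joint speeds; "joint_torque": joint torques, N m; "position": TCP position; "tool_rot": TCP orientation; "ft_force": force on the tool from outside, world axes, zero at the start; "torque": the same for the moment, N m; "grip_width": opening from 0.0 (shut) to 1.0 (fully open).
Only numpy, scipy, OpenCV 4.12 (cv2) and the standard library are available. Lean on these libraries where they do the work, as an engineer would, in place of code of your own. Each camera call takes 0.05 s, during which the arm holds its last target. There are 200 camera calls.

## Working session

There is one attempt and no reset: what is moved stays moved. The work goes in short steps, Python scripts to look and compute and a tool call to move; the robot and the scene stay as the last step left them, time stands still between calls to the robot, and variables do not carry over. Pictures are saved under pics/ and viewed, about 12 in all and at most 16, crops included, and the job is handed in when it is done.

Besides the shell and the picture viewer there is one more tool, called after "Call:" by a JSON object that holds its "op" and its "data". play_rows: Moves the arm, as the interface text tells. Shift numbers are shares of 2.5 cm and turn numbers shares of 90 degrees, none past 1 either way. Its arguments: {"type":"object","properties":{"targets":{"type":"array"},"newtons":{"type":"number"}},"required":["targets"]}

```bash
ls; mkdir -p pics
python3 - <<'E'
from bench import *
import cv2,numpy as np
np.set_printoptions(precision=4,suppress=True)
print(get_state()); print(grip_point_offset)
for n in("top","side"):
    print(calibration(n)); cv2.imwrite(f"pics/{n}0.png",get_image(n))
    c=calibration(n);R=cv2.Rodrigues(np.array(c["rvec"]))[0];print(-R.T@np.array(c["tvec"]).ravel())
E
```

```text
pics
{'time': 0.0, 'joint_positions': array([ 1.3061,  0.3218, -0.0701,  1.4516,  0.0226,  1.3708, -0.0569]), 'qd': array([ 0.0007, -0.0004, -0.0014, -0.0003, -0.0013,  0.0008,  0.0003]), 'joint_torque': array([ -0.0005, -49.1286,  -0.4041, -31.2525,  -0.0638,   0.0438,
         0.0002]), 'position': array([ 0.1787, -0.6244,  0.2215]), 'tool_rot': array([ 1.0025,  1.3299, -1.0008]), 'ft_force': array([0.8358, 0.0824, 0.2069]), 'torque': array([ 0.0446, -0.0499,  0.0212]), 'grip_width': 1.0024441460325741}
0.0187
{'fx': 471.9699613361637, 'fy': 471.9699613361637, 'cx': 259.7174048594928, 'cy': 194.61652656848125, 'rvec': array([ 2.1336, -2.1565,  0.1804]), 'tvec': array([0.0443, 0.5574, 1.1908])}
[0.3655 0.0533 1.2627]
{'fx': 383.1126969677693, 'fy': 383.1126969677693, 'cx': 258.88030421327136, 'cy': 187.37424436682613, 'rvec': array([ 0.8022, -2.38  ,  1.3028]), 'tvec': array([0.4657, 0.2861, 0.7915])}
[0.0566 0.6892 0.6686]
```

View pics/top0.png

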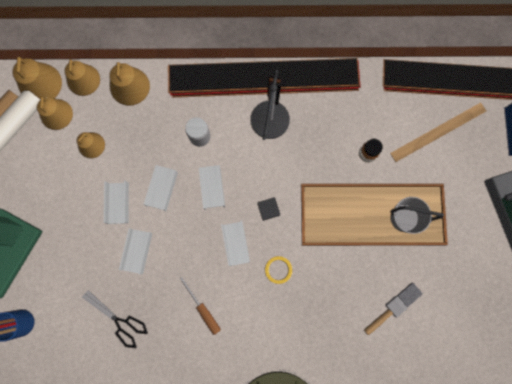

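View pics/side0.png

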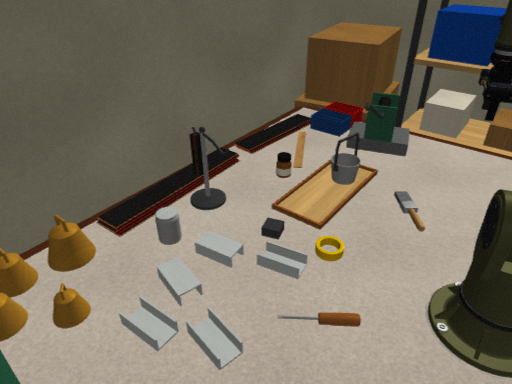

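The top view shows five channels, at about (116,202), (160,188), (136,250), (211,187) and (235,243). It also shows the tray at (374,214), with the pail at (412,214), and the stand foot at (270,120). The side view shows three open-up channels at (149,323), (215,338) and (283,258), and two open-down ones at (220,245) and (179,278). Next I'll measure the channels and the tray, and look at crops of the pail and hook.

```bash
cat > h.py <<'E'
from bench import *
import cv2,numpy as np
from scipy.spatial.transform import Rotation as Ro
np.set_printoptions(precision=4,suppress=True)
def cam(n):
    c=calibration(n);K=np.array([[c["fx"],0,c["cx"]],[0,c["fy"],c["cy"]],[0,0,1]])
    return K,cv2.Rodrigues(np.array(c["rvec"]))[0],np.array(c["tvec"]).ravel()
def ray(n,p):
    K,R,t=cam(n);p=np.atleast_2d(np.array(p,float))
    d=(np.c_[p,np.ones(len(p))]@np.linalg.inv(K).T)@R
    return -R.T@t,d
def plane(n,p,z):
    o,d=ray(n,p);return o+d*((z-o[2])/d[:,2])[:,None]
def proj(n,P):
    K,R,t=cam(n);q=(np.atleast_2d(P)@R.T+t)@K.T;return q[:,:2]/q[:,2:]
def tri(a,b):  # top px, side px -> point, gap
    o1,d1=ray("top",a);o2,d2=ray("side",b);d1,d2=d1[0]/np.linalg.norm(d1),d2[0]/np.linalg.norm(d2)
    s=np.linalg.lstsq(np.c_[d1,-d2],o2-o1,rcond=None)[0]
    p,q=o1+s[0]*d1,o2+s[1]*d2;return (p+q)/2,np.linalg.norm(p-q)
def channels(im,z=.017,lo=500,hi=2500):
    b,g,r=[im[...,i].astype(int) for i in range(3)]
    m=((b-r>4)&(g>110)).astype(np.uint8)
    for c in cv2.findContours(m,cv2.RETR_EXTERNAL,cv2.CHAIN_APPROX_NONE)[0]:
        if lo<cv2.contourArea(c)<hi:
            rect(c,z)
def rect(c,z):
    P=plane("top",c.reshape(-1,2),z)[:,:2]*1000
    (x,y),(w,h),a=cv2.minAreaRect(P.astype(np.float32))
    if w<h:w,h,a=h,w,a+90
    M=cv2.moments(c);print("px",round(M["m10"]/M["m00"]),round(M["m01"]/M["m00"]),"mm",round(x,1),round(y,1),"size",round(w,1),round(h,1),"ang",round((a+90)%180-90,1))
E
python3 - <<'E'
from h import *
t=cv2.imread("pics/top0.png");s=cv2.imread("pics/side0.png")
for p in [(116,202),(160,188),(136,250),(60,300),(250,160)]: print(t[p[1],p[0]],end=" ")
print();channels(t)
hsv=cv2.cvtColor(t,cv2.COLOR_BGR2HSV)
m=((hsv[...,1]>75)&(hsv[...,0]<25)).astype(np.uint8);m[:170]=0;m[:,:290]=0;m[260:]=0
c=max(cv2.findContours(m,0,1)[0],key=cv2.contourArea);rect(c,.016)
def crop(im,x,y,w,h): return cv2.resize(im[y:y+h,x:x+w],(400,300),interpolation=cv2.INTER_CUBIC)
o=np.vstack([np.hstack([crop(t,380,180,80,60),crop(t,230,60,100,75)]),np.hstack([crop(s,300,120,100,75),crop(s,170,110,120,90)])])
cv2.imwrite("pics/c1.png",o)
E
```

```text
[176 176 176] [175 175 175] [178 180 178] [159 167 179] [162 171 183] 
px 373 214 mm 506.5 -264.4 size 385.2 163.3 ang 89.5
```

View pics/c1.png

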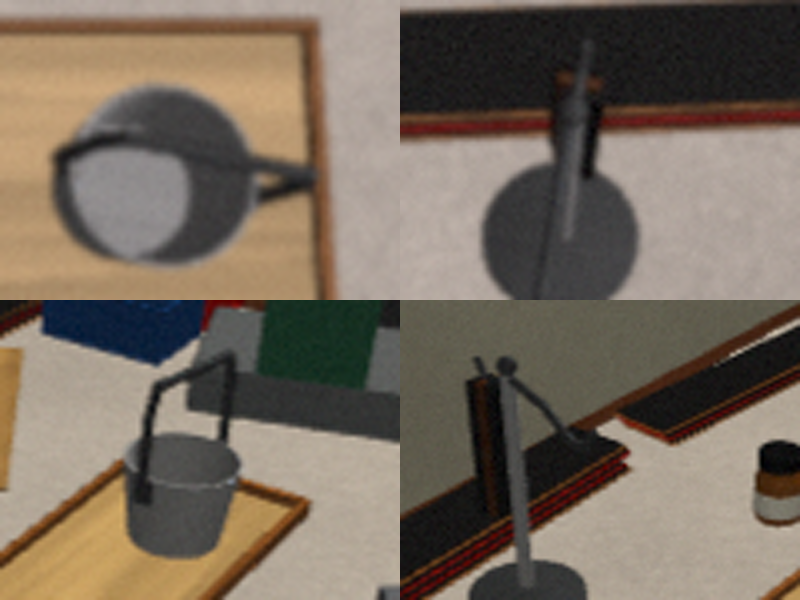

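The crops show the pail's bail corners at top px (392,211.6) and (443,215.6), and side px (339.5,142) and (358,133.8). The hook runs from the post top at side px (202,129.5) down to a cup near (222,151). I'll measure the pail, hook and channels from these.

```bash
sed -i 's/m=((b-r>4)&(g>110))/m=((b-r>-9)\&(g>120))/' h.py
python3 - <<'E'
from h import *
t=cv2.imread("pics/top0.png");s=cv2.imread("pics/side0.png")
channels(t)
for a,b in [((392,211.6),(339.5,142)),((443,215.6),(358,133.8))]:
    print(plane("top",a,.156),plane("side",b,.156),tri(a,b))
# stand foot
m=(t.max(2)<100).astype(np.uint8);m[:,:248]=0;m[:,295:]=0;m[:100]=0;m[142:]=0
c=max(cv2.findContours(m,0,1)[0],key=cv2.contourArea)
(x,y),r=cv2.minEnclosingCircle(c);print(x,y,r)
f=plane("top",(x,y),.005)[0];print("foot",f)
ys,xs=np.nonzero(m);print("foot rows",[(v,xs[ys==v].min(),xs[ys==v].max()) for v in range(100,142,4) if (ys==v).any()])
print("post top px",proj("top",[f[0],f[1],.244]),proj("side",[f[0],f[1],.244]))
for a in (-20,-10,0,10,20):
    d=np.array([np.cos(np.radians(a)),np.sin(np.radians(a)),0]);p=np.array([f[0],f[1],0])
    print(a,proj("top",[p-.091*d+[0,0,.2],p-.116*d+[0,0,.22]]).round(1).tolist(),proj("side",[p-.091*d+[0,0,.2],p-.116*d+[0,0,.22]]).round(1).tolist())
def crop(im,x,y,w,h): return cv2.convertScaleAbs(cv2.resize(im[y:y+h,x:x+w],(400,500),interpolation=cv2.INTER_CUBIC),alpha=1.6,beta=20)
cv2.imwrite("pics/c2.png",np.hstack([crop(t,240,60,64,80),crop(s,185,120,56,70)]))
E
```

```text
px 135 251 mm 416.8 365.0 size 109.3 64.2 ang -12.3
px 235 243 mm 433.7 104.1 size 109.8 56.8 ang 10.3
px 116 203 mm 545.5 421.3 size 112.6 66.0 ang 1.8
px 211 186 mm 585.3 167.4 size 113.4 57.7 ang 7.1
px 160 187 mm 584.2 302.8 size 112.0 63.9 ang -15.5
[[ 0.4963 -0.273   0.156 ]] [[ 0.5056 -0.3007  0.156 ]] (array([ 0.493 , -0.2689,  0.1721]), np.float64(0.0032768358722282654))
[[ 0.4856 -0.3935  0.156 ]] [[ 0.4864 -0.3896  0.156 ]] (array([ 0.4868, -0.3937,  0.1543]), np.float64(0.0022419954986844333))
270.5 119.0 20.42679786682129
foot [0.7756 0.0056 0.005 ]
foot rows [(100, np.int64(268), np.int64(278)), (104, np.int64(259), np.int64(280)), (108, np.int64(255), np.int64(284)), (112, np.int64(252), np.int64(287)), (116, np.int64(251), np.int64(288)), (120, np.int64(251), np.int64(288)), (124, np.int64(251), np.int64(288)), (128, np.int64(253), np.int64(286)), (132, np.int64(256), np.int64(283)), (136, np.int64(261), np.int64(278))]
post top px [[273.9789  85.8935]] [[202.5719 126.1528]]
-20 [[260.5, 128.1], [256.9, 135.5]] [[218.9, 153.2], [223.0, 150.1]]
-10 [[267.1, 129.8], [265.5, 137.7]] [[223.9, 151.5], [229.5, 147.9]]
0 [[273.9, 130.3], [274.4, 138.3]] [[228.2, 149.5], [235.0, 145.3]]
10 [[280.6, 129.7], [283.2, 137.5]] [[231.7, 147.3], [239.4, 142.4]]
20 [[287.1, 127.9], [291.7, 135.2]] [[234.2, 144.9], [242.6, 139.4]]
```

View pics/c2.png

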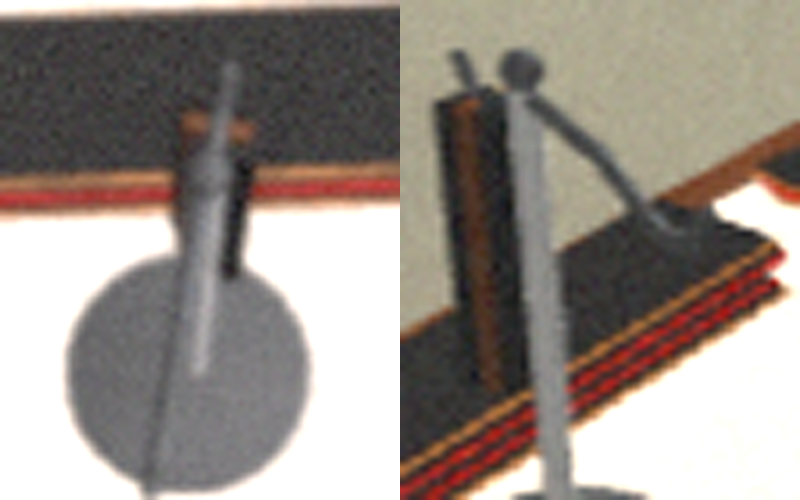

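The bail in the top crop bends at about (406,205.6), so my first left corner was actually the leg foot. The hook line in the top view runs from (266.4,120.8) to (264,139.5), which puts its yaw at about -12°. I'll redo the bar.

Run:
```python
from h import *
for a,b in [((406,205.6),(339.5,142)),((443,215.6),(358,133.8))]:
    print(plane("top",a,.156),plane("side",b,.156),tri(a,b))
t=cv2.imread("pics/top0.png")
print("mouth c",plane("top",(411,215),.078))
st=get_state();print(Ro.from_rotvec(st["tool_rot"]).as_matrix())
```

```text
[[ 0.5103 -0.3071  0.156 ]] [[ 0.5056 -0.3007  0.156 ]] (array([ 0.5102, -0.3089,  0.1516]), np.float64(0.0016268791398723564))
[[ 0.4856 -0.3935  0.156 ]] [[ 0.4864 -0.3896  0.156 ]] (array([ 0.4868, -0.3937,  0.1543]), np.float64(0.0022419954986844333))
mouth c [[ 0.4964 -0.3437  0.078 ]]
[[-0.0006  0.9614  0.2752]
 [ 0.0016  0.2752 -0.9614]
 [-1.     -0.0001 -0.0017]]
```

Call:
{"op": "play_rows", "data": {"targets": [{"claw": 0,"linear": [0,0.98,-0.48],"rotation": [0,0,0]},{"claw": 0,"linear": [0,0.98,-0.48],"rotation": [0,0,0]},{"claw": 0,"linear": [0,0.98,-0.48],"rotation": [0,0,0]},{"claw": 0,"linear": [0,0.98,-0.48],"rotation": [0,0,0]},{"claw": 0,"linear": [0,0.98,-0.48],"rotation": [0,0,0]},{"claw": 0,"linear": [0,0.98,-0.48],"rotation": [0,0,0]},{"claw": 0,"linear": [0,0.98,-0.48],"rotation": [0,0,0]},{"claw": 0,"linear": [0,0.98,-0.48],"rotation": [0,0,0]},{"claw": 0,"linear": [0,0.98,-0.48],"rotation": [0,0,0]},{"claw": 0,"linear": [0,0.98,-0.48],"rotation": [0,0,0]}]}}

```text
time: 0.93
position: [0.3793, -0.4386, 0.2141]
tool_rot: [1.016, 1.335, -1.017]
ft_force: [-0.3, -0.5, -0.6]
grip_width: 0.995
```

Call:
{"op": "play_rows", "data": {"targets": [{"claw": 0,"linear": [0,0,0],"rotation": [-0.07,0,0]},{"claw": 0,"linear": [0,0,0],"rotation": [-0.07,0,0]},{"claw": 0,"linear": [0,0,0],"rotation": [-0.07,0,0]},{"claw": 0,"linear": [0,0,0],"rotation": [-0.07,0,0]},{"claw": 0,"linear": [0,0,0],"rotation": [-0.07,0,0]},{"claw": 0,"linear": [0,0,0],"rotation": [-0.07,0,0]},{"claw": 0,"linear": [0,0,0],"rotation": [-0.07,0,0]},{"claw": 0,"linear": [0,0,0],"rotation": [-0.07,0,0]},{"claw": 0,"linear": [0,0,0],"rotation": [-0.07,0,0]},{"claw": 0,"linear": [0,0,0],"rotation": [0,0,0]}]}}

```text
time: 1.77
position: [0.3868, -0.4264, 0.209]
tool_rot: [0.212, 1.578, -0.186]
ft_force: [0.1, 0.7, 0.0]
grip_width: 1.002
```

```bash
cat >> h.py <<'E'
def need(x,y,z,yaw=None):
    """remaining move: tool axes in units; yaw = world angle (deg) wanted for tool z, tool pointing down"""
    s=get_state();R=Ro.from_rotvec(s["tool_rot"]).as_matrix();p=np.array(s["position"])
    print("t %.1f"%s["time"],"pos",p,"zang %.1f"%np.degrees(np.arctan2(R[1,2],R[0,2])),"w %.3f"%s["grip_width"],"F",np.array(s["ft_force"]).round(1),"j7 %.2f"%s["joint_positions"][6])
    if yaw is not None:
        a=np.radians(yaw);G=np.c_[[0,0,-1.],[-np.sin(a)*-1,-np.cos(a),0],[np.cos(a),np.sin(a),0]]
        G[:,1]=np.cross(G[:,2],G[:,0])
        rv=Ro.from_matrix(R.T@G).as_rotvec()/(np.pi/2);print("rot units",rv.round(3))
        print("lin units after rot",(G.T@(np.array([x,y,z])-p)/.025).round(2))
    print("lin units now",(R.T@(np.array([x,y,z])-p)/.025).round(2))
E
python3 -c "
from h import *
need(.504,-.329,.20,-16)"
```

```text
t 1.8 pos [ 0.3868 -0.4264  0.209 ] zang -14.5 w 1.002 F [0.1 0.7 0. ] j7 0.48
rot units [ 0.016 -0.012 -0.009]
lin units after rot [0.36 5.04 3.43]
lin units now [0.37 4.94 3.57]
```

Call:
{"op": "play_rows", "data": {"targets": [{"claw": 0,"linear": [0,0.9,0.62],"rotation": [0.004,-0.003,-0.002]},{"claw": 0,"linear": [0,0.9,0.62],"rotation": [0.004,-0.003,-0.002]},{"claw": 0,"linear": [0,0.9,0.62],"rotation": [0.004,-0.003,-0.002]},{"claw": 0,"linear": [0,0.9,0.62],"rotation": [0.004,-0.003,-0.002]},{"claw": 0,"linear": [0,0.9,0.62],"rotation": [0,0,0]},{"claw": 0,"linear": [0,0.5,0.34],"rotation": [0,0,0]},{"claw": 0,"linear": [0,0,0],"rotation": [0,0,0]}]}}

```text
time: 2.35
position: [0.5045, -0.3279, 0.2059]
tool_rot: [0.247, 1.56, -0.243]
ft_force: [-0.1, 0.4, 0.0]
grip_width: 1.002
```

```bash
python3 -c "
from h import *
need(.504,-.329,.142,-16)
cv2.imwrite('pics/top1.png',get_image('top'));s=get_image('side');cv2.imwrite('pics/side1.png',s)
cv2.imwrite('pics/c3.png',cv2.resize(s[60:240,260:500],(800,600)))
print(proj('side',[[.504,-.329,.156]]))"
```

```text
t 2.4 pos [ 0.5045 -0.3279  0.2059] zang -17.9 w 1.002 F [-0.1  0.4  0. ] j7 0.14
rot units [-0.021 -0.002 -0.001]
lin units after rot [ 2.56 -0.05 -0.01]
lin units now [ 2.56 -0.05  0.  ]
[[344.2183 138.9388]]
```

View pics/c3.png

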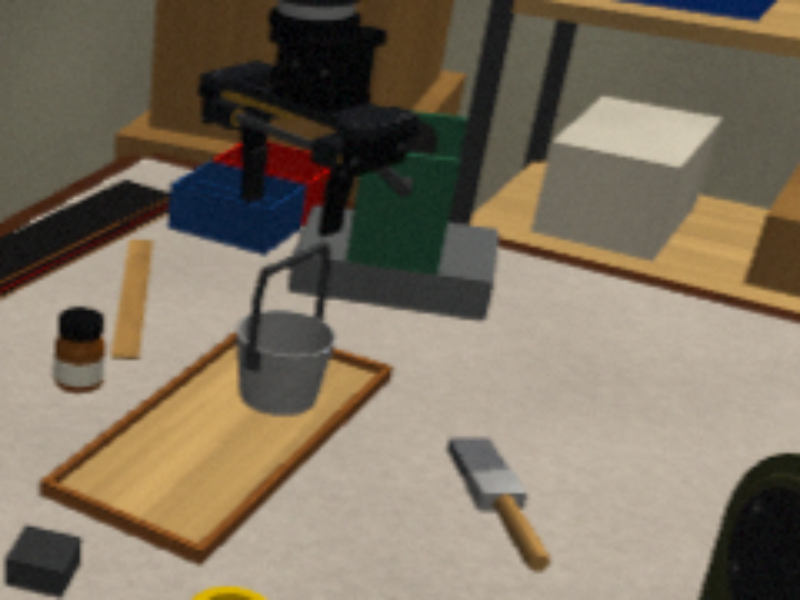

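The gripper is above the bail with the jaws straddling it, and the bar shows at (265–325, 250–270) in the crop. I'll descend and grip.

Call:
{"op": "play_rows", "data": {"targets": [{"claw": 0,"linear": [0.55,0,0],"rotation": [-0.01,0,0]},{"claw": 0,"linear": [0.55,0,0],"rotation": [-0.01,0,0]},{"claw": 0,"linear": [0.55,0,0],"rotation": [0,0,0]},{"claw": 0,"linear": [0.55,0,0],"rotation": [0,0,0]},{"claw": 0,"linear": [0.4,0,0],"rotation": [0,0,0]},{"claw": 0,"linear": [0.0,0,0],"rotation": [0,0,0]}]}}

```text
time: 2.95
position: [0.492, -0.3432, 0.1387]
tool_rot: [0.234, 1.566, -0.245]
ft_force: [0.1, 0.3, -0.8]
grip_width: 1.004
```

Call:
{"op": "play_rows", "data": {"targets": [{"claw": 1,"linear": [0,0,0],"rotation": [0,0,0]},{"claw": 1,"linear": [0,0,0],"rotation": [0,0,0]},{"claw": 1,"linear": [0,0,0],"rotation": [0,0,0]},{"claw": 1,"linear": [0,0,0],"rotation": [0,0,0]},{"claw": 1,"linear": [0,0,0],"rotation": [0,0,0]},{"claw": 1,"linear": [0,0,0],"rotation": [0,0,0]},{"claw": 1,"linear": [0,0,0],"rotation": [0,0,0]},{"claw": 1,"linear": [0,0,0],"rotation": [0,0,0]},{"claw": 1,"linear": [0,0,0],"rotation": [0,0,0]},{"claw": 1,"linear": [0,0,0],"rotation": [0,0,0]}], "newtons": 50}}

```text
time: 3.78
position: [0.4916, -0.3469, 0.1427]
tool_rot: [0.235, 1.561, -0.252]
ft_force: [0.2, 0.4, 0.2]
grip_width: 0.322
```

The tool drifted about 20 mm during the descent, so I'll reopen and correct before gripping.

Call:
{"op": "play_rows", "data": {"targets": [{"claw": 0.4,"linear": [0,0,0],"rotation": [0,0,0]},{"claw": 0.4,"linear": [0,0,0],"rotation": [0,0,0]},{"claw": 0.4,"linear": [0,0,0],"rotation": [0,0,0]}]}}

```text
time: 4.03
position: [0.4917, -0.3467, 0.1426]
tool_rot: [0.235, 1.561, -0.252]
ft_force: [1.0, 0.7, 0.4]
grip_width: 0.467
```

```bash
python3 -c "
from h import *
need(.504,-.329,.142,-16);print(get_state())"
```

```text
t 4.0 pos [ 0.4917 -0.3467  0.1426] zang -17.8 w 0.467 F [1.  0.7 0.4] j7 0.15
rot units [-0.02  -0.002  0.007]
lin units after rot [0.02 0.82 0.28]
lin units now [0.01 0.82 0.25]
{'time': 4.0333, 'joint_positions': array([ 0.904 ,  0.2961, -0.4056,  1.6678,  0.136 ,  1.2038,  0.155 ]), 'qd': array([ 0.0008,  0.0002, -0.0009,  0.0004, -0.0011,  0.0009, -0.0002]), 'joint_torque': array([ -0.0042, -43.9041,  -3.3903, -29.548 ,   0.0007,   0.053 ,
         0.0007]), 'position': array([ 0.4917, -0.3467,  0.1426]), 'tool_rot': array([ 0.2351,  1.5612, -0.252 ]), 'ft_force': array([0.9913, 0.6629, 0.3756]), 'torque': array([ 0.0523, -0.0726, -0.0084]), 'grip_width': 0.4667348535390436}
```

Call:
{"op": "play_rows", "data": {"targets": [{"claw": 0.4,"linear": [0,0.3,0.1],"rotation": [-0.007,0,0]},{"claw": 0.4,"linear": [0,0.3,0.1],"rotation": [-0.007,0,0]},{"claw": 0.4,"linear": [0,0.2,0.08],"rotation": [-0.006,0,0]},{"claw": 0.4,"linear": [0,0,0],"rotation": [0,0,0]},{"claw": 0.4,"linear": [0,0,0],"rotation": [0,0,0]}]}}

```text
time: 4.45
position: [0.506, -0.3269, 0.1421]
tool_rot: [0.208, 1.564, -0.223]
ft_force: [-0.6, -0.0, -0.8]
grip_width: 0.599
```

```bash
python3 -c "
from h import *
need(.504,-.329,.142,-16)"
```

```text
t 4.5 pos [ 0.506  -0.3269  0.1421] zang -15.7 w 0.599 F [-0.6 -0.  -0.8] j7 0.15
rot units [ 0.003 -0.002  0.007]
lin units after rot [ 0.   -0.1  -0.05]
lin units now [ 0.01 -0.1  -0.06]
```

Good. I'll close and lift gently.

Call:
{"op": "play_rows", "data": {"targets": [{"claw": 1,"linear": [0,0,0],"rotation": [0,0,0]},{"claw": 1,"linear": [0,0,0],"rotation": [0,0,0]},{"claw": 1,"linear": [0,0,0],"rotation": [0,0,0]},{"claw": 1,"linear": [0,0,0],"rotation": [0,0,0]},{"claw": 1,"linear": [0,0,0],"rotation": [0,0,0]},{"claw": 1,"linear": [0,0,0],"rotation": [0,0,0]},{"claw": 1,"linear": [0,0,0],"rotation": [0,0,0]},{"claw": 1,"linear": [0,0,0],"rotation": [0,0,0]},{"claw": 1,"linear": [0,0,0],"rotation": [0,0,0]},{"claw": 1,"linear": [0,0,0],"rotation": [0,0,0]}], "newtons": 55}}

```text
time: 5.28
position: [0.5056, -0.3278, 0.1421]
tool_rot: [0.208, 1.564, -0.225]
ft_force: [-0.8, -0.5, 0.6]
grip_width: 0.087
```

Call:
{"op": "play_rows", "data": {"targets": [{"claw": 1,"linear": [0,0,0],"rotation": [0,0,0]},{"claw": 1,"linear": [-0.5,0,0],"rotation": [0,0,0]},{"claw": 1,"linear": [-0.9,0,0],"rotation": [0,0,0]},{"claw": 1,"linear": [-0.9,0,0],"rotation": [0,0,0]},{"claw": 1,"linear": [-0.9,0,0],"rotation": [0,0,0]},{"claw": 1,"linear": [-0.9,0,0],"rotation": [0,0,0]},{"claw": 1,"linear": [-0.9,0,0],"rotation": [0,0,0]},{"claw": 1,"linear": [-0.3,0,0],"rotation": [0,0,0]},{"claw": 1,"linear": [0,0,0],"rotation": [0,0,0]}]}}

```text
time: 6.03
position: [0.503, -0.3237, 0.2789]
tool_rot: [0.213, 1.575, -0.219]
ft_force: [-0.6, 0.2, -3.0]
grip_width: 0.083
```

```bash
python3 -c "
from h import *
need(.560,0.0,.25,-12)
s=get_image('side');cv2.imwrite('pics/side2.png',s);t=get_image('top');cv2.imwrite('pics/top2.png',t)
cv2.imwrite('pics/c4.png',np.hstack([cv2.resize(s[40:220,260:420],(400,450)),cv2.resize(t[140:284,352:480],(400,450))]))"
```

```text
t 6.0 pos [ 0.503  -0.3237  0.2789] zang -15.7 w 0.083 F [-0.6  0.2 -3. ] j7 0.18
rot units [-0.041 -0.009  0.003]
lin units after rot [ 1.16 13.14 -0.46]
lin units now [ 1.1  13.09 -1.3 ]
```

View pics/c4.png

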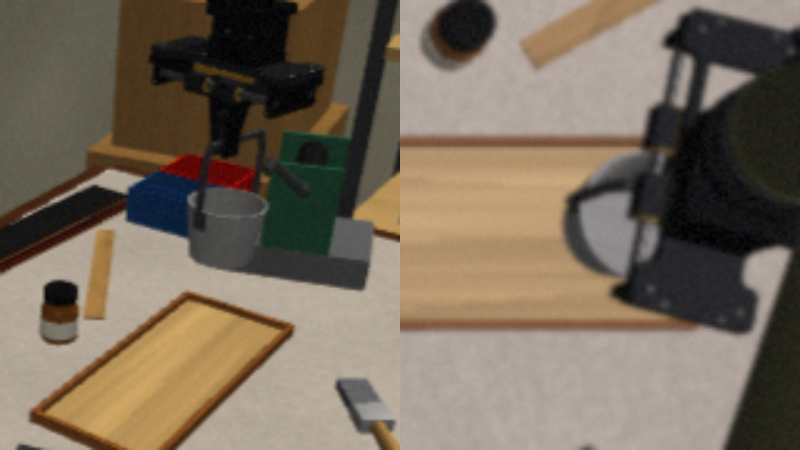

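The pail is held off-centre on the bar and hangs level, with the fingers well clear of the bar's middle. I'll carry it to in front of the hook tip.

```bash
python3 -c "
from h import *
need(.613,0.064,.24,-12)"
```

```text
t 6.1 pos [ 0.5024 -0.3235  0.2768] zang -15.7 w 0.084 F [ 0.6 -0.2 -3.3] j7 0.18
rot units [-0.041 -0.011  0.003]
lin units after rot [ 1.47 16.08  1.11]
lin units now [ 1.39 16.13  0.08]
```

Call:
{"op": "play_rows", "data": {"targets": [{"claw": 1,"linear": [0,0.4,0],"rotation": [-0.008,0,0]},{"claw": 1,"linear": [0.05,0.75,0],"rotation": [-0.008,0,0]},{"claw": 1,"linear": [0.05,0.75,0],"rotation": [-0.008,0,0]},{"claw": 1,"linear": [0.05,0.75,0],"rotation": [-0.008,0,0]},{"claw": 1,"linear": [0.05,0.75,0],"rotation": [-0.008,0,0]},{"claw": 1,"linear": [0.05,0.75,0],"rotation": [0,0,0]},{"claw": 1,"linear": [0.05,0.75,0],"rotation": [0,0,0]},{"claw": 1,"linear": [0.05,0.75,0],"rotation": [0,0,0]},{"claw": 1,"linear": [0.05,0.75,0],"rotation": [0,0,0]},{"claw": 1,"linear": [0.05,0.75,0],"rotation": [0,0,0]}]}}

```text
time: 6.97
position: [0.5402, -0.1257, 0.2549]
tool_rot: [0.158, 1.597, -0.15]
ft_force: [0.9, -0.6, -2.9]
grip_width: 0.08
```

```bash
python3 -c "
from h import *
need(.613,0.064,.24,-12)"
```

```text
t 7.0 pos [ 0.5402 -0.1257  0.2549] zang -11.2 w 0.080 F [ 0.9 -0.6 -2.9] j7 -0.08
rot units [ 0.009 -0.02  -0.001]
lin units after rot [0.59 8.03 1.27]
lin units now [0.57 8.01 1.4 ]
```

Call:
{"op": "play_rows", "data": {"targets": [{"claw": 1,"linear": [0,0.75,0.14],"rotation": [0,-0.004,0]},{"claw": 1,"linear": [0,0.75,0.14],"rotation": [0,-0.004,0]},{"claw": 1,"linear": [0,0.75,0.14],"rotation": [0,-0.004,0]},{"claw": 1,"linear": [0,0.75,0.14],"rotation": [0,-0.004,0]},{"claw": 1,"linear": [0,0.75,0.14],"rotation": [0,-0.004,0]},{"claw": 1,"linear": [0,0.75,0.14],"rotation": [0,0,0]},{"claw": 1,"linear": [0,0.75,0.14],"rotation": [0,0,0]},{"claw": 1,"linear": [0,0.75,0.14],"rotation": [0,0,0]},{"claw": 1,"linear": [0,0.4,0.1],"rotation": [0,0,0]},{"claw": 1,"linear": [0,0,0],"rotation": [0,0,0]}]}}

```text
time: 7.8
position: [0.5943, 0.0682, 0.2523]
tool_rot: [0.128, 1.572, -0.115]
ft_force: [0.9, 0.5, -3.1]
grip_width: 0.083
```

Call:
{"op": "play_rows", "data": {"targets": [{"claw": 1,"linear": [0,0,0],"rotation": [0,0,0]},{"claw": 1,"linear": [0,0,0],"rotation": [0,0,0]},{"claw": 1,"linear": [0,0,0],"rotation": [0,0,0]},{"claw": 1,"linear": [0,0,0],"rotation": [0,0,0]}]}}

```text
time: 8.13
position: [0.5926, 0.0681, 0.2517]
tool_rot: [0.125, 1.574, -0.115]
ft_force: [-0.1, 0.5, -2.7]
grip_width: 0.077
```

```bash
python3 -c "
from h import *
need(.613,0.064,.24,-12)
s=get_image('side');cv2.imwrite('pics/side3.png',s);t=get_image('top');cv2.imwrite('pics/top3.png',t)
cv2.imwrite('pics/c5.png',np.hstack([cv2.resize(s[60:240,160:320],(400,450)),cv2.resize(t[50:230,190:350],(400,450))]))"
```

```text
t 8.1 pos [0.5926 0.0681 0.2517] zang -8.7 w 0.077 F [-0.1  0.5 -2.7] j7 -0.43
rot units [ 0.036 -0.005 -0.003]
lin units after rot [0.47 0.01 0.83]
lin units now [ 0.46 -0.04  0.84]
```

View pics/c5.png

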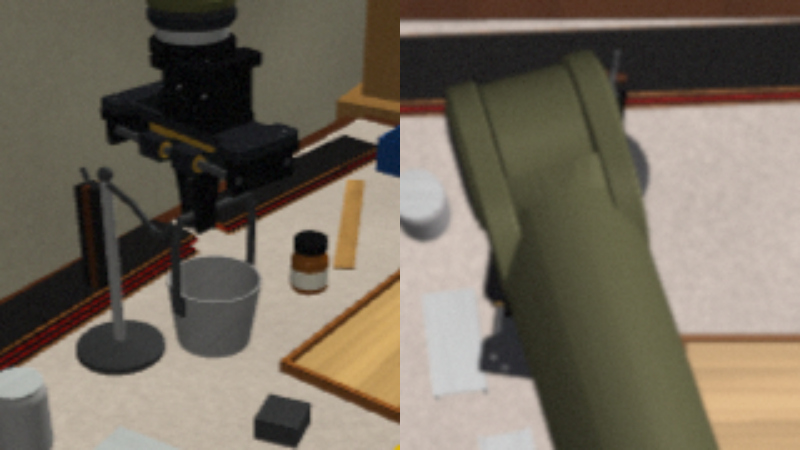

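Call:
{"op": "play_rows", "data": {"targets": [{"claw": 1,"linear": [0.4,0,0],"rotation": [0.012,0,0]},{"claw": 1,"linear": [0.4,0,0.2],"rotation": [0.012,0,0]},{"claw": 1,"linear": [0,0,0.3],"rotation": [0.012,0,0]},{"claw": 1,"linear": [0,0,0.3],"rotation": [0,0,0]},{"claw": 1,"linear": [0,0,0],"rotation": [0,0,0]},{"claw": 1,"linear": [0,0,0],"rotation": [0,0,0]}]}}

```text
time: 8.73
position: [0.6145, 0.0597, 0.2282]
tool_rot: [0.177, 1.571, -0.17]
ft_force: [-1.0, 0.2, -2.5]
grip_width: 0.082
```

```bash
python3 -c "
from h import *
need(.6914,0.047,.232,-12)
s=get_state();R=Ro.from_rotvec(s['tool_rot']).as_matrix();p=s['position'];b=-R[:,1]*np.sign(-R[1,1]);m=p-.023*b+[0,0,.014]
print(b,m,proj('side',[m-.044*b,m,m+.044*b]))
i=get_image('side');cv2.imwrite('pics/side4.png',i)
cv2.imwrite('pics/c6.png',cv2.resize(i[110:215,185:325],(800,600),interpolation=cv2.INTER_CUBIC))"
```

```text
t 8.7 pos [0.6145 0.0597 0.2282] zang -12.7 w 0.082 F [-1.   0.2 -2.5] j7 -0.50
rot units [-0.008 -0.005 -0.002]
lin units after rot [-0.15  0.14  3.11]
lin units now [-0.18  0.18  3.11]
[0.2196 0.9756 0.0036] [0.6095 0.0373 0.2421] [[255.5376 142.2182]
 [241.8383 147.2045]
 [227.4331 152.4477]]
```

View pics/c6.png

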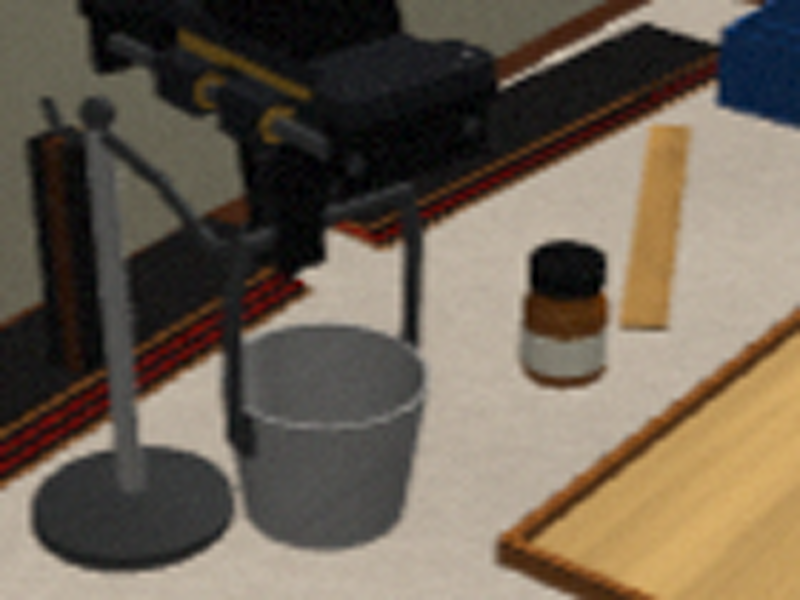

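The bar ends show at side px (227,151) and (257,143), against predictions of (227.4,152.4) and (255.5,142.2), so the grasp offset is confirmed. I'll slide onto the hook slowly.

Call:
{"op": "play_rows", "data": {"targets": [{"claw": 1,"linear": [-0.12,0.05,0.35],"rotation": [-0.004,0,0]},{"claw": 1,"linear": [-0.05,0.05,0.4],"rotation": [-0.004,0,0]},{"claw": 1,"linear": [0,0.05,0.4],"rotation": [0,0,0]},{"claw": 1,"linear": [0,0,0.4],"rotation": [0,0,0]},{"claw": 1,"linear": [0,0,0.3],"rotation": [0,0,0]},{"claw": 1,"linear": [0,0,0],"rotation": [0,0,0]},{"claw": 1,"linear": [0,0,0],"rotation": [0,0,0]}]}}

```text
time: 9.37
position: [0.6624, 0.0544, 0.2333]
tool_rot: [0.167, 1.572, -0.159]
ft_force: [0.3, 0.4, -3.3]
grip_width: 0.084
```

```bash
python3 -c "
from h import *
need(.6914,0.047,.232,-12)"
```

```text
t 9.4 pos [0.6624 0.0544 0.2333] zang -11.9 w 0.084 F [ 0.3  0.4 -3.3] j7 -0.49
rot units [ 0.002 -0.005 -0.003]
lin units after rot [ 0.05 -0.05  1.2 ]
lin units now [ 0.04 -0.05  1.2 ]
```

Call:
{"op": "play_rows", "data": {"targets": [{"claw": 1,"linear": [0,-0.02,0.4],"rotation": [0,0,0]},{"claw": 1,"linear": [0,-0.02,0.4],"rotation": [0,0,0]},{"claw": 1,"linear": [0,0,0.3],"rotation": [0,0,0]},{"claw": 1,"linear": [0,0,0.0],"rotation": [0,0,0]},{"claw": 1,"linear": [0,0,0],"rotation": [0,0,0]},{"claw": 1,"linear": [0,0,0],"rotation": [0,0,0]}]}}

```text
time: 9.87
position: [0.6872, 0.0491, 0.2336]
tool_rot: [0.165, 1.575, -0.157]
ft_force: [-0.5, -0.3, -2.6]
grip_width: 0.083
```

Call:
{"op": "play_rows", "data": {"targets": [{"claw": 1,"linear": [0.3,0,0],"rotation": [0,0,0]},{"claw": 1,"linear": [0.3,0,0],"rotation": [0,0,0]},{"claw": 1,"linear": [0.2,0,0],"rotation": [0,0,0]},{"claw": 1,"linear": [0.2,0,0.0],"rotation": [0,0,0]},{"claw": 1,"linear": [0,0,0],"rotation": [0,0,0]},{"claw": 1,"linear": [0,0,0],"rotation": [0,0,0]}]}}

```text
time: 10.37
position: [0.6846, 0.05, 0.2054]
tool_rot: [0.163, 1.577, -0.157]
ft_force: [-0.2, 0.0, -3.2]
grip_width: 0.086
```

```bash
python3 -c "
from h import *
need(.6914,0.047,.190,-12)
i=get_image('side');cv2.imwrite('pics/side5.png',i)
cv2.imwrite('pics/c7.png',cv2.resize(i[110:215,165:305],(800,600),interpolation=cv2.INTER_CUBIC))"
```

```text
t 10.4 pos [0.6846 0.05   0.2054] zang -11.6 w 0.086 F [-0.2  0.  -3.2] j7 -0.49
rot units [ 0.004 -0.008 -0.002]
lin units after rot [ 0.61 -0.06  0.29]
lin units now [ 0.61 -0.06  0.3 ]
```

View pics/c7.png

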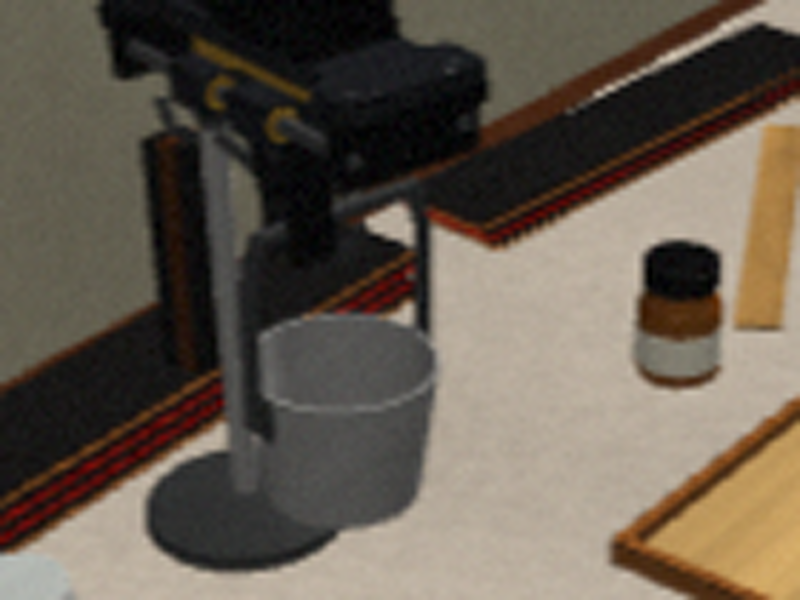

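The pail is inside the hook zone with the bar near (330,205) in the crop, and nothing is touching. I'll lower until the load transfers.

Call:
{"op": "play_rows", "data": {"targets": [{"claw": 1,"linear": [0.1,0,0.15],"rotation": [0,0,0]},{"claw": 1,"linear": [0.15,0,0.1],"rotation": [0,0,0]},{"claw": 1,"linear": [0.12,0,0],"rotation": [0,0,0]},{"claw": 1,"linear": [0.1,0,0],"rotation": [0,0,0]},{"claw": 1,"linear": [0,0,0],"rotation": [0,0,0]},{"claw": 1,"linear": [0,0,0],"rotation": [0,0,0]}]}}

```text
time: 10.92
position: [0.6919, 0.0485, 0.1927]
tool_rot: [0.164, 1.576, -0.157]
ft_force: [-0.8, 0.3, -3.2]
grip_width: 0.081
```

```bash
python3 -c "
from h import *
need(.6914,0.047,.191,-12)"
```

```text
t 10.9 pos [0.6919 0.0485 0.1927] zang -11.7 w 0.081 F [-0.8  0.3 -3.2] j7 -0.50
rot units [ 0.004 -0.008 -0.002]
lin units after rot [ 0.07 -0.06 -0.01]
lin units now [ 0.07 -0.06 -0.  ]
```

Call:
{"op": "play_rows", "data": {"targets": [{"claw": 1,"linear": [0.08,0,0],"rotation": [0,0,0]},{"claw": 1,"linear": [0.08,0,0],"rotation": [0,0,0]},{"claw": 1,"linear": [0,0,0],"rotation": [0,0,0]},{"claw": 1,"linear": [0,0,0],"rotation": [0,0,0]}]}}

```text
time: 11.25
position: [0.6925, 0.0487, 0.1917]
tool_rot: [0.164, 1.573, -0.157]
ft_force: [-0.2, 0.2, -2.6]
grip_width: 0.084
```

Call:
{"op": "play_rows", "data": {"targets": [{"claw": 1,"linear": [0.08,0,0],"rotation": [0,0,0]},{"claw": 1,"linear": [0.08,0,0],"rotation": [0,0,0]},{"claw": 1,"linear": [0,0,0],"rotation": [0,0,0]},{"claw": 1,"linear": [0,0,0],"rotation": [0,0,0]}]}}

```text
time: 11.58
position: [0.6933, 0.0487, 0.1912]
tool_rot: [0.164, 1.569, -0.158]
ft_force: [-1.4, -0.6, 0.7]
grip_width: 0.085
```

The force went from -3 to about 0 at bar height 0.205, so the hook is carrying the pail. I'll release and rise.

Call:
{"op": "play_rows", "data": {"targets": [{"claw": 0.6,"linear": [0,0,0],"rotation": [0,0,0]},{"claw": 0.6,"linear": [0,0,0],"rotation": [0,0,0]},{"claw": 0.6,"linear": [0,0,0],"rotation": [0,0,0]},{"claw": 0.6,"linear": [0,0,0],"rotation": [0,0,0]},{"claw": 0.6,"linear": [0,0,0],"rotation": [0,0,0]},{"claw": 0.6,"linear": [0,0,0],"rotation": [0,0,0]}]}}

```text
time: 12.08
position: [0.694, 0.0491, 0.1898]
tool_rot: [0.164, 1.568, -0.156]
ft_force: [-1.4, 0.2, 0.7]
grip_width: 0.381
```

Call:
{"op": "play_rows", "data": {"targets": [{"claw": 0.6,"linear": [-0.4,0,0],"rotation": [0,0,0]},{"claw": 0.6,"linear": [-0.5,0,0],"rotation": [0,0,0]},{"claw": 0.6,"linear": [-0.6,0,0],"rotation": [0,0,0]},{"claw": 0.6,"linear": [-0.8,0,0],"rotation": [0,0,0]},{"claw": 0,"linear": [-0.8,0,0],"rotation": [0,0,0]},{"claw": 0,"linear": [-0.3,0,0],"rotation": [0,0,0]},{"claw": 0,"linear": [0,0,0],"rotation": [0,0,0]}]}}

```text
time: 12.67
position: [0.6944, 0.0488, 0.2833]
tool_rot: [0.165, 1.566, -0.155]
ft_force: [0.8, 0.5, -0.4]
grip_width: 0.548
```

Call:
{"op": "play_rows", "data": {"targets": [{"claw": 0,"linear": [0,0,-0.7],"rotation": [0,0,0]},{"claw": 0,"linear": [0,0,-0.8],"rotation": [0,0,0]},{"claw": 0,"linear": [0,0,-0.8],"rotation": [0,0,0]},{"claw": 0,"linear": [0,0,-0.8],"rotation": [0,0,0]},{"claw": 0,"linear": [0,0,-0.8],"rotation": [0,0,0]},{"claw": 0,"linear": [0,0,-0.8],"rotation": [0,0,0]},{"claw": 0,"linear": [0,0,-0.5],"rotation": [0,0,0]},{"claw": 0,"linear": [0,0,0],"rotation": [0,0,0]}]}}

```text
time: 13.33
position: [0.5609, 0.0763, 0.2797]
tool_rot: [0.166, 1.569, -0.156]
ft_force: [0.4, 0.4, -0.1]
grip_width: 0.992
```

```bash
python3 -c "
from h import *
need(.4337,0.1041,.10,100)
i=get_image('side');t=get_image('top');cv2.imwrite('pics/side6.png',i);cv2.imwrite('pics/top6.png',t);channels(t)
cv2.imwrite('pics/c8.png',np.hstack([cv2.resize(i[110:230,165:295],(400,400)),cv2.resize(t[40:300,90:350],(400,400))]))"
```

```text
t 13.3 pos [0.5609 0.0763 0.2797] zang -11.7 w 0.992 F [ 0.4  0.4 -0.1] j7 -0.47
rot units [-1.242  0.001 -0.005]
lin units after rot [7.19 4.82 1.98]
lin units now [ 7.21  0.02 -5.18]
px 135 251 mm 416.7 365.1 size 108.3 63.5 ang -11.8
px 232 245 mm 432.1 110.6 size 108.8 43.6 ang 10.3
px 116 203 mm 545.4 419.9 size 112.7 63.9 ang 2.3
px 209 185 mm 585.6 167.3 size 111.7 57.5 ang 6.7
px 160 187 mm 584.2 302.9 size 111.9 63.4 ang -15.3
```

View pics/c8.png

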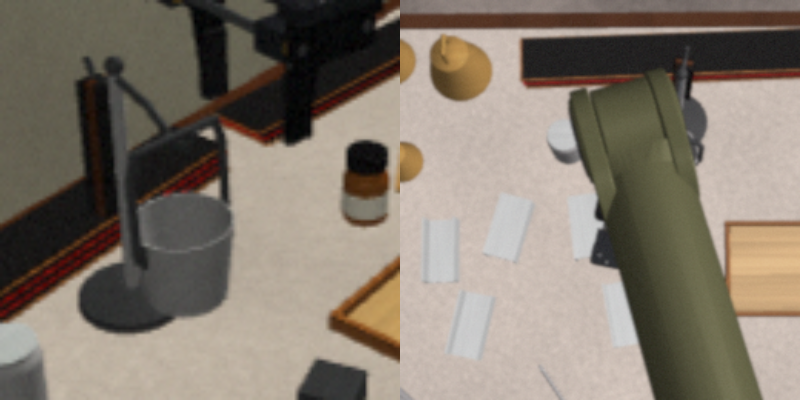

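The pail hangs upright on the hook. All five channels are where they were, and the arm hides part of the one at (232,245), so I'll use its first measurement of 433.7, 104.1 at 10.3°. Next I rotate and go to that one first.

Call:
{"op": "play_rows", "data": {"targets": [{"claw": 0,"linear": [0.3,0,0],"rotation": [-0.078,0,0]},{"claw": 0,"linear": [0.3,0,0],"rotation": [-0.078,0,0]},{"claw": 0,"linear": [0.3,0,0],"rotation": [-0.078,0,0]},{"claw": 0,"linear": [0.3,0,0],"rotation": [-0.078,0,0]},{"claw": 0,"linear": [0.3,0,0],"rotation": [-0.078,0,0]},{"claw": 0,"linear": [0.3,0,0],"rotation": [-0.078,0,0]},{"claw": 0,"linear": [0.3,0,0],"rotation": [-0.078,0,0]},{"claw": 0,"linear": [0.3,0,0],"rotation": [-0.078,0,0]},{"claw": 0,"linear": [0.3,0,0],"rotation": [-0.078,0,0]},{"claw": 0,"linear": [0.3,0,0],"rotation": [-0.078,0,0]}]}}

```text
time: 14.27
position: [0.5745, 0.0711, 0.1997]
tool_rot: [-0.804, 1.404, 0.82]
ft_force: [-0.0, 0.1, -0.9]
grip_width: 1.0
```

Call:
{"op": "play_rows", "data": {"targets": [{"claw": 0,"linear": [0.3,0,0],"rotation": [-0.078,0,0]},{"claw": 0,"linear": [0.3,0,0],"rotation": [-0.078,0,0]},{"claw": 0,"linear": [0.3,0,0],"rotation": [-0.078,0,0]},{"claw": 0,"linear": [0.3,0,0],"rotation": [-0.078,0,0]},{"claw": 0,"linear": [0.3,0,0],"rotation": [-0.078,0,0]},{"claw": 0,"linear": [0.3,0,0],"rotation": [-0.03,0,0]},{"claw": 0,"linear": [0,0,0],"rotation": [0,0,0]}]}}

```text
time: 14.85
position: [0.581, 0.0679, 0.1472]
tool_rot: [-1.304, 1.118, 1.327]
ft_force: [-0.1, 1.2, 0.3]
grip_width: 1.0
```

```bash
python3 -c "
from h import *
need(.4337,0.1041,.10,100.3)
for p in [(.4168,.365),(.4337,.104),(.5455,.421),(.5853,.167),(.584,.303)]: print(p,proj('side',[*p,.017]))
"
```

```text
t 14.8 pos [0.581  0.0679 0.1472] zang 98.6 w 1.000 F [-0.1  1.2  0.3] j7 1.35
rot units [-0.019  0.013  0.002]
lin units after rot [1.89 5.54 2.48]
lin units now [1.92 5.61 2.27]
(0.4168, 0.365) [[214.4851 336.8094]]
(0.4337, 0.104) [[282.5617 259.4028]]
(0.5455, 0.421) [[149.2437 322.6701]]
(0.5853, 0.167) [[219.0726 248.0479]]
(0.584, 0.303) [[179.4163 279.9868]]
```

The projections confirm that the ups are A(417,365), B(434,104) and C(545,421), and the downs are D(585,167) and E(584,303).

Call:
{"op": "play_rows", "data": {"targets": [{"claw": 0,"linear": [0,0.7,0.31],"rotation": [-0.006,0.003,0]},{"claw": 0,"linear": [0,0.7,0.31],"rotation": [-0.006,0.003,0]},{"claw": 0,"linear": [0,0.7,0.31],"rotation": [-0.006,0.003,0]},{"claw": 0,"linear": [0,0.7,0.31],"rotation": [0,0.003,0]},{"claw": 0,"linear": [0,0.7,0.31],"rotation": [0,0,0]},{"claw": 0,"linear": [0,0.7,0.31],"rotation": [0,0,0]},{"claw": 0,"linear": [0,0.7,0.31],"rotation": [0,0,0]},{"claw": 0,"linear": [0,0.4,0.2],"rotation": [0,0,0]},{"claw": 0,"linear": [0,0,0],"rotation": [0,0,0]},{"claw": 0,"linear": [0,0,0],"rotation": [0,0,0]}]}}

```text
time: 15.68
position: [0.4442, 0.1049, 0.148]
tool_rot: [-1.319, 1.118, 1.322]
ft_force: [-0.6, 0.2, 0.4]
grip_width: 0.999
```

```bash
python3 -c "
from h import *
need(.4337,0.1041,.006,100.3)
"
```

```text
t 15.7 pos [0.4442 0.1049 0.148 ] zang 98.9 w 0.999 F [-0.6  0.2  0.4] j7 1.49
rot units [-0.015  0.006  0.006]
lin units after rot [5.68 0.42 0.04]
lin units now [ 5.67  0.47 -0.02]
```

Call:
{"op": "play_rows", "data": {"targets": [{"claw": 0,"linear": [0.5,0.1,0],"rotation": [-0.005,0.002,0.002]},{"claw": 0,"linear": [0.55,0.1,0],"rotation": [-0.005,0.002,0.002]},{"claw": 0,"linear": [0.55,0.1,0],"rotation": [-0.005,0.002,0.002]},{"claw": 0,"linear": [0.55,0.1,0],"rotation": [0,0,0]},{"claw": 0,"linear": [0.55,0,0],"rotation": [0,0,0]},{"claw": 0,"linear": [0.55,0,0],"rotation": [0,0,0]},{"claw": 0,"linear": [0.5,0,0],"rotation": [0,0,0]},{"claw": 0,"linear": [0,0,0],"rotation": [0,0,0]},{"claw": 0,"linear": [0,0,0],"rotation": [0,0,0]}]}}

```text
time: 16.43
position: [0.4419, 0.1044, 0.046]
tool_rot: [-1.329, 1.111, 1.341]
ft_force: [0.6, 0.6, 0.3]
grip_width: 1.004
```

```bash
python3 -c "
from h import *
need(.4337,0.1041,.006,100.3)
"
```

```text
t 16.4 pos [0.4419 0.1044 0.046 ] zang 100.0 w 1.004 F [0.6 0.6 0.3] j7 1.32
rot units [-0.003  0.007  0.002]
lin units after rot [1.6  0.33 0.05]
lin units now [1.6  0.33 0.03]
```

Call:
{"op": "play_rows", "data": {"targets": [{"claw": 0,"linear": [0.4,0.2,0],"rotation": [0,0.003,0]},{"claw": 0,"linear": [0.4,0.2,0],"rotation": [0,0.003,0]},{"claw": 0,"linear": [0.4,0,0],"rotation": [0,0,0]},{"claw": 0,"linear": [0.35,0,0],"rotation": [0,0,0]},{"claw": 0,"linear": [0,0,0],"rotation": [0,0,0]},{"claw": 0,"linear": [0,0,0],"rotation": [0,0,0]}]}}

```text
time: 16.93
position: [0.4323, 0.1031, 0.0042]
tool_rot: [-1.337, 1.117, 1.334]
ft_force: [-0.6, 0.7, 0.8]
grip_width: 0.997
```

Call:
{"op": "play_rows", "data": {"targets": [{"claw": 0.7,"linear": [0,0,0],"rotation": [0,0,0]},{"claw": 0.7,"linear": [0,0,0],"rotation": [0,0,0]},{"claw": 0.7,"linear": [0,0,0],"rotation": [0,0,0]},{"claw": 0.7,"linear": [0,0,0],"rotation": [0,0,0]},{"claw": 0.7,"linear": [0,0,0],"rotation": [0,0,0]},{"claw": 0.7,"linear": [0,0,0],"rotation": [0,0,0]},{"claw": 0.7,"linear": [0,0,0],"rotation": [0,0,0]},{"claw": 0.7,"linear": [0,0,0],"rotation": [0,0,0]}], "newtons": 30}}

```text
time: 17.6
position: [0.4338, 0.1031, 0.0059]
tool_rot: [-1.34, 1.115, 1.33]
ft_force: [-0.1, 1.4, -0.6]
grip_width: 0.64
```

```bash
python3 -c "
from h import *
need(.5065,-.2644,.08,89.5)
"
```

```text
t 17.6 pos [0.4338 0.1031 0.0059] zang 100.0 w 0.640 F [-0.1  1.4 -0.6] j7 1.24
rot units [0.116 0.    0.005]
lin units after rot [ -2.96  -3.04 -14.67]
lin units now [ -2.96  -0.34 -14.98]
```

Call:
{"op": "play_rows", "data": {"targets": [{"claw": 0.7,"linear": [-0.3,0,0],"rotation": [0,0,0]},{"claw": 0.7,"linear": [-0.7,0,0],"rotation": [0.039,0,0]},{"claw": 0.7,"linear": [-0.7,0,0],"rotation": [0.039,0,0]},{"claw": 0.7,"linear": [-0.7,0,0],"rotation": [0.039,0,0]},{"claw": 0.7,"linear": [-0.7,0,0],"rotation": [0,0,0]},{"claw": 0.7,"linear": [-0.7,0,-0.3],"rotation": [0,0,0]},{"claw": 0.7,"linear": [-0.3,-0.17,-0.8],"rotation": [0,0,0]},{"claw": 0.7,"linear": [0,-0.17,-0.8],"rotation": [0,0,0]},{"claw": 0.7,"linear": [0,-0.17,-0.8],"rotation": [0,0,0]},{"claw": 0.7,"linear": [0,-0.17,-0.8],"rotation": [0,0,0]}]}}

```text
time: 18.43
position: [0.4454, 0.0189, 0.1154]
tool_rot: [-1.207, 1.206, 1.204]
ft_force: [-0.4, 1.1, -2.9]
grip_width: 0.638
```

Call:
{"op": "play_rows", "data": {"targets": [{"claw": 0.7,"linear": [0,-0.17,-0.8],"rotation": [0,0,0]},{"claw": 0.7,"linear": [0,-0.17,-0.8],"rotation": [0,0,0]},{"claw": 0.7,"linear": [0,-0.17,-0.8],"rotation": [0,0,0]},{"claw": 0.7,"linear": [0,-0.17,-0.8],"rotation": [0,0,0]},{"claw": 0.7,"linear": [0,-0.17,-0.8],"rotation": [0,0,0]},{"claw": 0.7,"linear": [0,-0.17,-0.8],"rotation": [0,0,0]},{"claw": 0.7,"linear": [0,-0.17,-0.8],"rotation": [0,0,0]},{"claw": 0.7,"linear": [0,-0.17,-0.8],"rotation": [0,0,0]},{"claw": 0.7,"linear": [0,-0.17,-0.8],"rotation": [0,0,0]}]}}

```text
time: 19.18
position: [0.4821, -0.1684, 0.1185]
tool_rot: [-1.211, 1.206, 1.207]
ft_force: [-0.3, 0.5, -2.9]
grip_width: 0.641
```

```bash
python3 -c "
from h import *
need(.5065,-.2644,.05,89.5)
"
```

```text
t 19.2 pos [ 0.4821 -0.1684  0.1185] zang 90.0 w 0.641 F [-0.3  0.5 -2.9] j7 1.76
rot units [0.006 0.    0.002]
lin units after rot [ 2.74 -1.01 -3.83]
lin units now [ 2.74 -0.96 -3.84]
```

Call:
{"op": "play_rows", "data": {"targets": [{"claw": 0.7,"linear": [0.2,-0.2,-0.7],"rotation": [0,0,0]},{"claw": 0.7,"linear": [0.2,-0.2,-0.7],"rotation": [0,0,0]},{"claw": 0.7,"linear": [0.2,-0.2,-0.7],"rotation": [0,0,0]},{"claw": 0.7,"linear": [0.3,-0.2,-0.7],"rotation": [0,0,0]},{"claw": 0.7,"linear": [0.4,-0.2,-0.5],"rotation": [0,0,0]},{"claw": 0.7,"linear": [0.4,0,-0.3],"rotation": [0,0,0]},{"claw": 0.7,"linear": [0.4,0,0],"rotation": [0,0,0]},{"claw": 0.7,"linear": [0.3,0,0],"rotation": [0,0,0]},{"claw": 0.7,"linear": [0,0,0],"rotation": [0,0,0]},{"claw": 0.7,"linear": [0,0,0],"rotation": [0,0,0]}]}}

```text
time: 20.02
position: [0.5065, -0.2692, 0.0554]
tool_rot: [-1.204, 1.208, 1.205]
ft_force: [-0.2, -0.7, -1.5]
grip_width: 0.643
```

```bash
python3 -c "
from h import *
need(.5065,-.2644,.012,89.5)
"
```

```text
t 20.0 pos [ 0.5065 -0.2692  0.0554] zang 89.7 w 0.643 F [-0.2 -0.7 -1.5] j7 1.81
rot units [0.002 0.002 0.001]
lin units after rot [1.74 0.   0.19]
lin units now [1.74 0.   0.19]
```

Call:
{"op": "play_rows", "data": {"targets": [{"claw": 0.7,"linear": [0.4,0,0.1],"rotation": [0,0,0]},{"claw": 0.7,"linear": [0.4,0,0.1],"rotation": [0,0,0]},{"claw": 0.7,"linear": [0.4,0,0],"rotation": [0,0,0]},{"claw": 0.7,"linear": [0.25,0,0],"rotation": [0,0,0]},{"claw": 0.7,"linear": [0.15,0,0],"rotation": [0,0,0]},{"claw": 0.7,"linear": [0,0,0],"rotation": [0,0,0]},{"claw": 0.7,"linear": [0,0,0],"rotation": [0,0,0]}]}}

```text
time: 20.6
position: [0.5071, -0.2597, 0.0122]
tool_rot: [-1.209, 1.205, 1.209]
ft_force: [-1.7, -0.3, -0.0]
grip_width: 0.643
```

```bash
python3 -c "
from h import *
need(.5065,-.2644,.012,89.5)
"
```

```text
t 20.6 pos [ 0.5071 -0.2597  0.0122] zang 90.0 w 0.643 F [-1.7 -0.3 -0. ] j7 1.77
rot units [0.006 0.002 0.001]
lin units after rot [ 0.01  0.02 -0.19]
lin units now [ 0.01  0.02 -0.19]
```

Call:
{"op": "play_rows", "data": {"targets": [{"claw": 0,"linear": [0,0,0],"rotation": [0,0,0]},{"claw": 0,"linear": [0,0,0],"rotation": [0,0,0]},{"claw": 0,"linear": [0,0,0],"rotation": [0,0,0]},{"claw": 0,"linear": [-0.5,0,0],"rotation": [0,0,0]},{"claw": 0,"linear": [-0.8,0,0],"rotation": [0,0,0]},{"claw": 0,"linear": [-0.8,0,0],"rotation": [0,0,0]},{"claw": 0,"linear": [-0.8,0,0],"rotation": [0,0,0]},{"claw": 0,"linear": [-0.8,0,0.3],"rotation": [0,0,0]},{"claw": 0,"linear": [-0.3,0.1,0.9],"rotation": [0,0,0]},{"claw": 0,"linear": [0,0.14,0.95],"rotation": [0,0,0]}]}}

```text
time: 21.43
position: [0.5043, -0.2123, 0.1262]
tool_rot: [-1.212, 1.207, 1.192]
ft_force: [0.7, 0.1, -0.3]
grip_width: 0.997
```

Call:
{"op": "play_rows", "data": {"targets": [{"claw": 0,"linear": [0,0.14,0.95],"rotation": [0,0,0]},{"claw": 0,"linear": [0,0.14,0.95],"rotation": [0,0,0]},{"claw": 0,"linear": [0,0.14,0.95],"rotation": [0,0,0]},{"claw": 0,"linear": [0,0.14,0.95],"rotation": [0,0,0]},{"claw": 0,"linear": [0,0.14,0.95],"rotation": [0,0,0]},{"claw": 0,"linear": [0,0.14,0.95],"rotation": [0,0,0]},{"claw": 0,"linear": [0,0.14,0.95],"rotation": [0,0,0]},{"claw": 0,"linear": [0,0.14,0.95],"rotation": [0,0,0]},{"claw": 0,"linear": [0,0.14,0.95],"rotation": [0,0,0]},{"claw": 0,"linear": [0,0.14,0.95],"rotation": [0,0,0]}]}}

```text
time: 22.27
position: [0.4758, 0.0354, 0.1398]
tool_rot: [-1.233, 1.202, 1.169]
ft_force: [-0.1, 1.3, -0.8]
grip_width: 1.0
```

```bash
python3 -c "
from h import *
t=get_image('top');cv2.imwrite('pics/top7.png',t);channels(t,lo=300)
need(.4168,.365,.10,77.7)
"
```

```text
px 135 251 mm 416.6 365.2 size 108.7 63.7 ang -12.3
px 372 214 mm 507.8 -259.2 size 107.2 47.6 ang 0.9
px 116 203 mm 545.9 419.9 size 111.6 63.9 ang 2.3
px 211 186 mm 585.9 167.6 size 112.0 57.4 ang 7.1
px 160 187 mm 584.5 302.8 size 111.6 63.1 ang -15.7
px 261 144 mm 699.7 31.4 size 99.1 66.6 ang 74.1
px 197 129 mm 744.8 201.9 size 76.7 57.3 ang 60.9
t 22.3 pos [0.4752 0.0417 0.1401] zang 89.9 w 1.000 F [-0.1  4.6  0.2] j7 1.39
rot units [ 0.135 -0.008  0.023]
lin units after rot [ 1.61  5.04 12.14]
lin units now [ 1.31  2.42 12.95]
```

Call:
{"op": "play_rows", "data": {"targets": [{"claw": 0,"linear": [0,0.18,0.95],"rotation": [0,-0.002,0.004]},{"claw": 0,"linear": [0,0.18,0.95],"rotation": [0,-0.002,0.004]},{"claw": 0,"linear": [0,0.18,0.95],"rotation": [0,-0.002,0.004]},{"claw": 0,"linear": [0,0.18,0.95],"rotation": [0,-0.002,0.004]},{"claw": 0,"linear": [0,0.18,0.95],"rotation": [0,0,0.004]},{"claw": 0,"linear": [0,0.18,0.95],"rotation": [0,0,0]},{"claw": 0,"linear": [0,0.18,0.95],"rotation": [0,0,0]},{"claw": 0,"linear": [0,0.18,0.95],"rotation": [0,0,0]},{"claw": 0,"linear": [0,0.18,0.95],"rotation": [0,0,0]},{"claw": 0,"linear": [0,0.18,0.95],"rotation": [0,0,0]}]}}

```text
time: 23.15
position: [0.4337, 0.2876, 0.1491]
tool_rot: [-1.225, 1.205, 1.182]
ft_force: [0.5, 0.6, -0.1]
grip_width: 1.005
```

Call:
{"op": "play_rows", "data": {"targets": [{"claw": 0,"linear": [0,0.2,0.9],"rotation": [0.034,0,0]},{"claw": 0,"linear": [0,0.2,0.8],"rotation": [0.034,0,0]},{"claw": 0,"linear": [0,0.2,0.6],"rotation": [0.034,0,0]},{"claw": 0,"linear": [0,0,0.3],"rotation": [0.034,0,0]},{"claw": 0,"linear": [0,0,0],"rotation": [0,0,0]},{"claw": 0,"linear": [0,0,0],"rotation": [0,0,0]}]}}

```text
time: 23.65
position: [0.4208, 0.3644, 0.1555]
tool_rot: [-1.064, 1.285, 1.024]
ft_force: [-0.4, 0.4, 0.1]
grip_width: 0.999
```

```bash
python3 -c "
from h import *
need(.4166,.365,.05,77.7)
"
```

```text
t 23.6 pos [0.4208 0.3644 0.1555] zang 77.5 w 0.999 F [-0.4  0.4  0.1] j7 0.34
rot units [-0.002 -0.     0.019]
lin units after rot [ 4.22  0.17 -0.01]
lin units now [ 4.21  0.3  -0.01]
```

Call:
{"op": "play_rows", "data": {"targets": [{"claw": 0,"linear": [0.4,0.05,0],"rotation": [0,0,0.006]},{"claw": 0,"linear": [0.6,0.05,0],"rotation": [0,0,0.006]},{"claw": 0,"linear": [0.6,0.05,0],"rotation": [0,0,0.006]},{"claw": 0,"linear": [0.6,0,0],"rotation": [0,0,0]},{"claw": 0,"linear": [0.6,0,0],"rotation": [0,0,0]},{"claw": 0,"linear": [0.6,0,0],"rotation": [0,0,0]},{"claw": 0,"linear": [0.6,0,0],"rotation": [0,0,0]},{"claw": 0,"linear": [0.3,0,0],"rotation": [0,0,0]},{"claw": 0,"linear": [0,0,0],"rotation": [0,0,0]},{"claw": 0,"linear": [0,0,0],"rotation": [0,0,0]}]}}

```text
time: 24.48
position: [0.4185, 0.3527, 0.0322]
tool_rot: [-1.046, 1.32, 1.043]
ft_force: [0.4, 0.2, -0.2]
grip_width: 1.001
```

```bash
python3 -c "
from h import *
need(.4166,.365,.006,77.7)
"
```

```text
t 24.5 pos [0.4185 0.3527 0.0322] zang 77.2 w 1.001 F [ 0.4  0.2 -0.2] j7 0.26
rot units [-0.006 -0.007 -0.004]
lin units after rot [1.05 0.18 0.46]
lin units now [1.04 0.18 0.47]
```

Call:
{"op": "play_rows", "data": {"targets": [{"claw": 0,"linear": [0,0.1,0.25],"rotation": [0,-0.003,0]},{"claw": 0,"linear": [0.2,0.1,0.2],"rotation": [0,-0.003,0]},{"claw": 0,"linear": [0.4,0,0],"rotation": [0,0,0]},{"claw": 0,"linear": [0.3,0,0],"rotation": [0,0,0]},{"claw": 0,"linear": [0.1,0,0],"rotation": [0,0,0]},{"claw": 0,"linear": [0,0,0],"rotation": [0,0,0]},{"claw": 0,"linear": [0,0,0],"rotation": [0,0,0]}]}}

```text
time: 25.07
position: [0.4169, 0.3672, 0.0064]
tool_rot: [-1.039, 1.308, 1.047]
ft_force: [-1.3, -0.2, -0.8]
grip_width: 0.999
```

```bash
python3 -c "
from h import *
need(.4166,.365,.006,77.7)
"
```

```text
t 25.1 pos [0.4169 0.3672 0.0064] zang 77.2 w 0.999 F [-1.3 -0.2 -0.8] j7 0.21
rot units [-0.006  0.001 -0.003]
lin units after rot [ 0.01 -0.01 -0.09]
lin units now [ 0.01 -0.01 -0.09]
```

Call:
{"op": "play_rows", "data": {"targets": [{"claw": 0.7,"linear": [0,0,0],"rotation": [0,0,0]},{"claw": 0.7,"linear": [0,0,0],"rotation": [0,0,0]},{"claw": 0.7,"linear": [0,0,0],"rotation": [0,0,0]},{"claw": 0.7,"linear": [0,0,0],"rotation": [0,0,0]},{"claw": 0.7,"linear": [0,0,0],"rotation": [0,0,0]},{"claw": 0.7,"linear": [0,0,0],"rotation": [0,0,0]},{"claw": 0.7,"linear": [0,0,0],"rotation": [0,0,0]},{"claw": 0.7,"linear": [0,0,0],"rotation": [0,0,0]}], "newtons": 30}}

```text
time: 25.73
position: [0.4177, 0.3673, 0.0073]
tool_rot: [-1.039, 1.307, 1.046]
ft_force: [-0.5, -0.6, -0.9]
grip_width: 0.639
```

Call:
{"op": "play_rows", "data": {"targets": [{"claw": 0.7,"linear": [-0.3,0,0],"rotation": [0,0,0]},{"claw": 0.7,"linear": [-0.7,0,0],"rotation": [-0.033,0,0]},{"claw": 0.7,"linear": [-0.7,0,0],"rotation": [-0.033,0,0]},{"claw": 0.7,"linear": [-0.7,0,0],"rotation": [-0.033,0,0]},{"claw": 0.7,"linear": [-0.7,0,0],"rotation": [-0.033,0,0]},{"claw": 0.7,"linear": [-0.7,0,-0.3],"rotation": [0,0,0]},{"claw": 0.7,"linear": [-0.3,-0.1,-0.8],"rotation": [0,0,0]},{"claw": 0.7,"linear": [0,-0.15,-0.95],"rotation": [0,0,0]},{"claw": 0.7,"linear": [0,-0.15,-0.95],"rotation": [0,0,0]},{"claw": 0.7,"linear": [0,-0.15,-0.95],"rotation": [0,0,0]}]}}

```text
time: 26.57
position: [0.4269, 0.2719, 0.1172]
tool_rot: [-1.208, 1.204, 1.222]
ft_force: [0.4, -0.8, -1.9]
grip_width: 0.639
```

Call:
{"op": "play_rows", "data": {"targets": [{"claw": 0.7,"linear": [0,-0.15,-0.95],"rotation": [0,0,0]},{"claw": 0.7,"linear": [0,-0.15,-0.95],"rotation": [0,0,0]},{"claw": 0.7,"linear": [0,-0.15,-0.95],"rotation": [0,0,0]},{"claw": 0.7,"linear": [0,-0.15,-0.95],"rotation": [0,0,0]},{"claw": 0.7,"linear": [0,-0.15,-0.95],"rotation": [0,0,0]},{"claw": 0.7,"linear": [0,-0.15,-0.95],"rotation": [0,0,0]},{"claw": 0.7,"linear": [0,-0.15,-0.95],"rotation": [0,0,0]},{"claw": 0.7,"linear": [0,-0.15,-0.95],"rotation": [0,0,0]},{"claw": 0.7,"linear": [0,-0.15,-0.95],"rotation": [0,0,0]},{"claw": 0.7,"linear": [0,-0.15,-0.95],"rotation": [0,0,0]}]}}

```text
time: 27.4
position: [0.4654, 0.0241, 0.1196]
tool_rot: [-1.22, 1.205, 1.221]
ft_force: [-0.3, 0.0, -1.3]
grip_width: 0.637
```

```bash
python3 -c "
from h import *
need(.5065,-.182,.06,90)
"
```

```text
t 27.4 pos [0.4654 0.0241 0.1196] zang 90.8 w 0.637 F [-0.3  0.  -1.3] j7 1.42
rot units [ 0.009 -0.001 -0.001]
lin units after rot [ 2.38 -1.64 -8.24]
lin units now [ 2.39 -1.53 -8.26]
```

Call:
{"op": "play_rows", "data": {"targets": [{"claw": 0.7,"linear": [0,-0.2,-0.9],"rotation": [0.002,0,0]},{"claw": 0.7,"linear": [0,-0.2,-0.9],"rotation": [0.002,0,0]},{"claw": 0.7,"linear": [0,-0.2,-0.9],"rotation": [0.002,0,0]},{"claw": 0.7,"linear": [0.1,-0.2,-0.9],"rotation": [0.002,0,0]},{"claw": 0.7,"linear": [0.2,-0.2,-0.9],"rotation": [0,0,0]},{"claw": 0.7,"linear": [0.3,-0.2,-0.9],"rotation": [0,0,0]},{"claw": 0.7,"linear": [0.3,-0.2,-0.7],"rotation": [0,0,0]},{"claw": 0.7,"linear": [0.3,-0.1,-0.6],"rotation": [0,0,0]},{"claw": 0.7,"linear": [0.3,0,-0.3],"rotation": [0,0,0]},{"claw": 0.7,"linear": [0.2,0,0],"rotation": [0,0,0]}]}}

```text
time: 28.23
position: [0.505, -0.1658, 0.0809]
tool_rot: [-1.214, 1.217, 1.2]
ft_force: [-0.8, 0.1, -1.4]
grip_width: 0.643
```

Call:
{"op": "play_rows", "data": {"targets": [{"claw": 0.7,"linear": [0,0,0],"rotation": [0,0,0]},{"claw": 0.7,"linear": [0,0,0],"rotation": [0,0,0]}]}}

```text
time: 28.4
position: [0.5038, -0.1641, 0.0798]
tool_rot: [-1.212, 1.217, 1.203]
ft_force: [-0.3, 1.1, -1.7]
grip_width: 0.643
```

```bash
python3 -c "
from h import *
need(.5065,-.182,.014,90)
"
```

```text
t 28.4 pos [ 0.5038 -0.1641  0.0798] zang 89.8 w 0.643 F [-0.3  1.1 -1.7] j7 1.61
rot units [-0.002 -0.005 -0.   ]
lin units after rot [ 2.63 -0.11 -0.72]
lin units now [ 2.64 -0.11 -0.69]
```

Call:
{"op": "play_rows", "data": {"targets": [{"claw": 0.7,"linear": [0.2,0,-0.25],"rotation": [0,0,0]},{"claw": 0.7,"linear": [0.3,0,-0.25],"rotation": [0,0,0]},{"claw": 0.7,"linear": [0.3,0,-0.2],"rotation": [0,0,0]},{"claw": 0.7,"linear": [0.3,0,0],"rotation": [0,0,0]},{"claw": 0.7,"linear": [0.1,0,0],"rotation": [0,0,0]},{"claw": 0.7,"linear": [0,0,0],"rotation": [0,0,0]},{"claw": 0.7,"linear": [0,0,0],"rotation": [0,0,0]}]}}

```text
time: 28.98
position: [0.5039, -0.1797, 0.0477]
tool_rot: [-1.216, 1.214, 1.207]
ft_force: [0.4, -0.0, -0.7]
grip_width: 0.64
```

```bash
python3 -c "
from h import *
need(.5065,-.182,.014,90)
"
```

```text
t 29.0 pos [ 0.5039 -0.1797  0.0477] zang 90.1 w 0.640 F [ 0.4 -0.  -0.7] j7 1.61
rot units [ 0.001 -0.005 -0.   ]
lin units after rot [ 1.35 -0.1  -0.09]
lin units now [ 1.35 -0.1  -0.08]
```

Call:
{"op": "play_rows", "data": {"targets": [{"claw": 0.7,"linear": [0.2,-0.05,-0.05],"rotation": [0,-0.004,0]},{"claw": 0.7,"linear": [0.25,0,0],"rotation": [0,0,0]},{"claw": 0.7,"linear": [0.25,0,0],"rotation": [0,0,0]},{"claw": 0.7,"linear": [0.2,0,0],"rotation": [0,0,0]},{"claw": 0.7,"linear": [0.2,0,0],"rotation": [0,0,0]},{"claw": 0.7,"linear": [0.1,0,0],"rotation": [0,0,0]},{"claw": 0.7,"linear": [0,0,0],"rotation": [0,0,0]},{"claw": 0.7,"linear": [0,0,0],"rotation": [0,0,0]}]}}

```text
time: 29.65
position: [0.5056, -0.1805, 0.0144]
tool_rot: [-1.212, 1.208, 1.211]
ft_force: [0.3, -0.6, -1.9]
grip_width: 0.647
```

```bash
python3 -c "
from h import *
need(.5065,-.182,.0135,90)
"
```

```text
t 29.6 pos [ 0.5056 -0.1805  0.0144] zang 90.2 w 0.647 F [ 0.3 -0.6 -1.9] j7 1.58
rot units [ 0.002 -0.    -0.   ]
lin units after rot [ 0.04 -0.04 -0.06]
lin units now [ 0.04 -0.04 -0.06]
```

Call:
{"op": "play_rows", "data": {"targets": [{"claw": 0.7,"linear": [0.06,0,0],"rotation": [0,0,0]},{"claw": 0.7,"linear": [0,0,0],"rotation": [0,0,0]},{"claw": 0.27,"linear": [0,0,0],"rotation": [0,0,0]},{"claw": 0.27,"linear": [0,0,0],"rotation": [0,0,0]},{"claw": 0.27,"linear": [0,0,0],"rotation": [0,0,0]},{"claw": 0.27,"linear": [0,0,0],"rotation": [0,0,0]}]}}

```text
time: 30.15
position: [0.5076, -0.181, 0.0149]
tool_rot: [-1.215, 1.207, 1.208]
ft_force: [-0.6, -0.5, 0.1]
grip_width: 0.726
```

Call:
{"op": "play_rows", "data": {"targets": [{"claw": 0.27,"linear": [-0.3,0,0],"rotation": [0,0,0]},{"claw": 0.27,"linear": [-0.5,0,0],"rotation": [0,0,0]},{"claw": 0.27,"linear": [-0.7,0,0],"rotation": [0,0,0]},{"claw": 0,"linear": [-0.8,0,0],"rotation": [0,0,0]},{"claw": 0,"linear": [-0.8,0,0.2],"rotation": [0,0,0]},{"claw": 0,"linear": [-0.8,0,0.8],"rotation": [0,0,0]},{"claw": 0,"linear": [0,-0.05,0.95],"rotation": [0,0,0]},{"claw": 0,"linear": [0,-0.05,0.95],"rotation": [0,0,0]},{"claw": 0,"linear": [0,-0.05,0.95],"rotation": [0,0,0]},{"claw": 0,"linear": [0,-0.05,0.95],"rotation": [0,0,0]}]}}

```text
time: 30.98
position: [0.5146, -0.0632, 0.1268]
tool_rot: [-1.215, 1.211, 1.191]
ft_force: [0.6, 0.2, -0.0]
grip_width: 0.999
```

Call:
{"op": "play_rows", "data": {"targets": [{"claw": 0,"linear": [0,-0.05,0.95],"rotation": [0,0,0]},{"claw": 0,"linear": [0,-0.05,0.95],"rotation": [0,0,0]},{"claw": 0,"linear": [0,-0.05,0.95],"rotation": [0,0,0]},{"claw": 0,"linear": [0,-0.05,0.95],"rotation": [0,0,0]},{"claw": 0,"linear": [0,-0.05,0.95],"rotation": [0,0,0]},{"claw": 0,"linear": [0,-0.05,0.95],"rotation": [0,0,0]},{"claw": 0,"linear": [0,-0.05,0.95],"rotation": [0,0,0]},{"claw": 0,"linear": [0,-0.05,0.95],"rotation": [0,0,0]},{"claw": 0,"linear": [0,-0.05,0.95],"rotation": [0,0,0]},{"claw": 0,"linear": [0,-0.05,0.95],"rotation": [0,0,0]}]}}

```text
time: 31.82
position: [0.5313, 0.1868, 0.1381]
tool_rot: [-1.227, 1.205, 1.177]
ft_force: [0.3, -0.6, 0.2]
grip_width: 1.0
```

```bash
python3 -c "
from h import *
t=get_image('top');cv2.imwrite('pics/top8.png',t);channels(t,lo=300,hi=4000)
need(.5459,.420,.10,92.3)
"
```

```text
px 342 215 mm 505.4 -182.0 size 106.9 56.0 ang -0.6
px 372 214 mm 508.6 -259.4 size 105.1 47.8 ang 0.2
px 116 203 mm 545.4 419.9 size 112.4 63.9 ang 2.3
px 261 144 mm 698.8 28.9 size 105.0 67.2 ang 73.0
px 197 129 mm 744.7 202.6 size 75.6 57.6 ang 59.6
t 31.9 pos [0.5304 0.1936 0.1389] zang 89.9 w 1.001 F [0.3 3.4 1.2] j7 0.90
rot units [-0.026 -0.007  0.017]
lin units after rot [ 1.56 -0.98  9.02]
lin units now [ 1.48 -0.57  9.07]
```

Call:
{"op": "play_rows", "data": {"targets": [{"claw": 0,"linear": [0,-0.08,0.9],"rotation": [-0.003,-0.001,0.002]},{"claw": 0,"linear": [0,-0.08,0.9],"rotation": [-0.003,-0.001,0.002]},{"claw": 0,"linear": [0,-0.08,0.9],"rotation": [-0.003,-0.001,0.002]},{"claw": 0,"linear": [0,-0.08,0.9],"rotation": [-0.003,-0.001,0.002]},{"claw": 0,"linear": [0,-0.08,0.9],"rotation": [-0.003,-0.001,0.002]},{"claw": 0,"linear": [0,-0.08,0.9],"rotation": [-0.003,-0.001,0.002]},{"claw": 0,"linear": [0,-0.08,0.9],"rotation": [-0.003,-0.001,0.002]},{"claw": 0,"linear": [0,0,0.8],"rotation": [0,0,0]},{"claw": 0,"linear": [0,0,0.5],"rotation": [0,0,0]},{"claw": 0,"linear": [0,0,0.2],"rotation": [0,0,0]}]}}

```text
time: 32.7
position: [0.5425, 0.3982, 0.1501]
tool_rot: [-1.236, 1.182, 1.228]
ft_force: [-0.2, 0.3, 0.7]
grip_width: 1.001
```

Call:
{"op": "play_rows", "data": {"targets": [{"claw": 0,"linear": [0,0,0],"rotation": [0,0,0]},{"claw": 0,"linear": [0,0,0],"rotation": [0,0,0]}]}}

```text
time: 32.87
position: [0.5418, 0.3995, 0.1518]
tool_rot: [-1.237, 1.18, 1.23]
ft_force: [0.2, 0.0, 0.5]
grip_width: 1.0
```

```bash
python3 -c "
from h import *
need(.5454,.420,.05,92.3)
"
```

```text
t 32.9 pos [0.5418 0.3995 0.1518] zang 92.1 w 1.000 F [0.2 0.  0.5] j7 0.61
rot units [-0.003  0.003  0.007]
lin units after rot [ 4.07 -0.18  0.81]
lin units now [ 4.08 -0.13  0.79]
```

Call:
{"op": "play_rows", "data": {"targets": [{"claw": 0,"linear": [0.3,-0.05,0.2],"rotation": [0,0,0.003]},{"claw": 0,"linear": [0.5,-0.05,0.2],"rotation": [0,0,0.003]},{"claw": 0,"linear": [0.5,-0.05,0.2],"rotation": [0,0,0]},{"claw": 0,"linear": [0.5,0,0.2],"rotation": [0,0,0]},{"claw": 0,"linear": [0.5,0,0],"rotation": [0,0,0]},{"claw": 0,"linear": [0.5,0,0],"rotation": [0,0,0]},{"claw": 0,"linear": [0.5,0,0],"rotation": [0,0,0]},{"claw": 0,"linear": [0.3,0,0],"rotation": [0,0,0]},{"claw": 0,"linear": [0,0,0],"rotation": [0,0,0]},{"claw": 0,"linear": [0,0,0],"rotation": [0,0,0]}]}}

```text
time: 33.7
position: [0.5465, 0.4144, 0.0486]
tool_rot: [-1.231, 1.198, 1.233]
ft_force: [0.6, -0.3, -0.0]
grip_width: 1.004
```

```bash
python3 -c "
from h import *
need(.5454,.420,.006,92.3)
"
```

```text
t 33.7 pos [0.5465 0.4144 0.0486] zang 91.7 w 1.004 F [ 0.6 -0.3 -0. ] j7 0.54
rot units [-0.006 -0.001 -0.002]
lin units after rot [1.71 0.04 0.22]
lin units now [1.71 0.03 0.23]
```

Call:
{"op": "play_rows", "data": {"targets": [{"claw": 0,"linear": [0.3,0,0.15],"rotation": [-0.003,0,0]},{"claw": 0,"linear": [0.4,0,0.1],"rotation": [-0.003,0,0]},{"claw": 0,"linear": [0.4,0,0],"rotation": [0,0,0]},{"claw": 0,"linear": [0.35,0,0],"rotation": [0,0,0]},{"claw": 0,"linear": [0.15,0,0],"rotation": [0,0,0]},{"claw": 0,"linear": [0,0,0],"rotation": [0,0,0]},{"claw": 0,"linear": [0,0,0],"rotation": [0,0,0]}]}}

```text
time: 34.28
position: [0.5471, 0.4221, 0.0059]
tool_rot: [-1.239, 1.191, 1.239]
ft_force: [-0.0, 0.6, 0.5]
grip_width: 0.997
```

Call:
{"op": "play_rows", "data": {"targets": [{"claw": 0.7,"linear": [0,0,0],"rotation": [0,0,0]},{"claw": 0.7,"linear": [0,0,0],"rotation": [0,0,0]},{"claw": 0.7,"linear": [0,0,0],"rotation": [0,0,0]},{"claw": 0.7,"linear": [0,0,0],"rotation": [0,0,0]},{"claw": 0.7,"linear": [0,0,0],"rotation": [0,0,0]},{"claw": 0.7,"linear": [0,0,0],"rotation": [0,0,0]},{"claw": 0.7,"linear": [0,0,0],"rotation": [0,0,0]},{"claw": 0.7,"linear": [0,0,0],"rotation": [0,0,0]}], "newtons": 30}}

```text
time: 34.95
position: [0.5481, 0.4223, 0.0077]
tool_rot: [-1.239, 1.188, 1.238]
ft_force: [-0.2, -0.3, -0.4]
grip_width: 0.641
```

```bash
python3 -c "
from h import *
need(.5065,-.338,.11,90)
"
```

```text
t 35.0 pos [0.5481 0.4223 0.0077] zang 92.3 w 0.641 F [-0.2 -0.3 -0.4] j7 0.52
rot units [0.025 0.001 0.001]
lin units after rot [ -4.09   1.66 -30.41]
lin units now [ -4.12   2.86 -30.32]
```

Call:
{"op": "play_rows", "data": {"targets": [{"claw": 0.7,"linear": [-0.3,0,0],"rotation": [0,0,0]},{"claw": 0.7,"linear": [-0.7,0,0],"rotation": [0.012,0,0]},{"claw": 0.7,"linear": [-0.7,0,0],"rotation": [0.012,0,0]},{"claw": 0.7,"linear": [-0.7,0,0],"rotation": [0,0,0]},{"claw": 0.7,"linear": [-0.7,0,0],"rotation": [0,0,0]},{"claw": 0.7,"linear": [-0.7,0,-0.3],"rotation": [0,0,0]},{"claw": 0.7,"linear": [-0.3,0.05,-0.8],"rotation": [0,0,0]},{"claw": 0.7,"linear": [0,0.05,-0.95],"rotation": [0,0,0]},{"claw": 0.7,"linear": [0,0.05,-0.95],"rotation": [0,0,0]},{"claw": 0.7,"linear": [0,0.05,-0.95],"rotation": [0,0,0]}]}}

```text
time: 35.78
position: [0.5387, 0.3309, 0.1271]
tool_rot: [-1.208, 1.195, 1.215]
ft_force: [0.4, 0.1, -1.8]
grip_width: 0.641
```

Call:
{"op": "play_rows", "data": {"targets": [{"claw": 0.7,"linear": [0,0.05,-0.95],"rotation": [0,0,0]},{"claw": 0.7,"linear": [0,0.05,-0.95],"rotation": [0,0,0]},{"claw": 0.7,"linear": [0,0.05,-0.95],"rotation": [0,0,0]},{"claw": 0.7,"linear": [0,0.05,-0.95],"rotation": [0,0,0]},{"claw": 0.7,"linear": [0,0.05,-0.95],"rotation": [0,0,0]},{"claw": 0.7,"linear": [0,0.05,-0.95],"rotation": [0,0,0]},{"claw": 0.7,"linear": [0,0.05,-0.95],"rotation": [0,0,0]},{"claw": 0.7,"linear": [0,0.05,-0.95],"rotation": [0,0,0]},{"claw": 0.7,"linear": [0,0.05,-0.95],"rotation": [0,0,0]},{"claw": 0.7,"linear": [0,0.05,-0.95],"rotation": [0,0,0]}]}}

```text
time: 36.62
position: [0.5259, 0.0871, 0.1398]
tool_rot: [-1.218, 1.187, 1.202]
ft_force: [-0.3, 0.4, -1.4]
grip_width: 0.641
```

```bash
python3 -c "
from h import *
need(.509,-.338,.11,90)
"
```

```text
t 36.6 pos [0.5259 0.0871 0.1398] zang 90.3 w 0.641 F [-0.3  0.4 -1.4] j7 1.17
rot units [0.004 0.004 0.012]
lin units after rot [  1.19   0.67 -17.  ]
lin units now [  1.06   0.79 -17.01]
```

Call:
{"op": "play_rows", "data": {"targets": [{"claw": 0.7,"linear": [0,0.04,-0.95],"rotation": [0,0,0.002]},{"claw": 0.7,"linear": [0,0.04,-0.95],"rotation": [0,0,0.002]},{"claw": 0.7,"linear": [0,0.04,-0.95],"rotation": [0,0,0.002]},{"claw": 0.7,"linear": [0,0.04,-0.95],"rotation": [0,0,0.002]},{"claw": 0.7,"linear": [0,0.04,-0.95],"rotation": [0,0,0.002]},{"claw": 0.7,"linear": [0,0.04,-0.95],"rotation": [0,0,0]},{"claw": 0.7,"linear": [0,0.04,-0.95],"rotation": [0,0,0]},{"claw": 0.7,"linear": [0,0.04,-0.95],"rotation": [0,0,0]},{"claw": 0.7,"linear": [0,0.04,-0.95],"rotation": [0,0,0]},{"claw": 0.7,"linear": [0,0.04,-0.95],"rotation": [0,0,0]}]}}

```text
time: 37.45
position: [0.5173, -0.1568, 0.1543]
tool_rot: [-1.228, 1.2, 1.2]
ft_force: [0.8, 0.2, -2.1]
grip_width: 0.644
```

Call:
{"op": "play_rows", "data": {"targets": [{"claw": 0.7,"linear": [0,0.04,-0.95],"rotation": [0,0,0]},{"claw": 0.7,"linear": [0,0.04,-0.95],"rotation": [0,0,0]},{"claw": 0.7,"linear": [0,0.04,-0.95],"rotation": [0,0,0]},{"claw": 0.7,"linear": [0,0.04,-0.95],"rotation": [0,0,0]},{"claw": 0.7,"linear": [0,0.04,-0.8],"rotation": [0,0,0]},{"claw": 0.7,"linear": [0,0,-0.6],"rotation": [0,0,0]},{"claw": 0.7,"linear": [0,0,-0.3],"rotation": [0,0,0]},{"claw": 0.7,"linear": [0,0,0],"rotation": [0,0,0]},{"claw": 0.7,"linear": [0,0,0],"rotation": [0,0,0]}]}}

```text
time: 38.2
position: [0.5139, -0.3036, 0.1674]
tool_rot: [-1.233, 1.205, 1.185]
ft_force: [0.4, -0.1, -1.7]
grip_width: 0.64
```

```bash
python3 -c "
from h import *
need(.509,-.338,.05,90)
"
```

```text
t 38.2 pos [ 0.5139 -0.3036  0.1674] zang 90.0 w 0.640 F [ 0.4 -0.1 -1.7] j7 1.85
rot units [ 0.    -0.011  0.014]
lin units after rot [ 4.7   0.2  -1.38]
lin units now [ 4.71  0.3  -1.29]
```

Call:
{"op": "play_rows", "data": {"targets": [{"claw": 0.7,"linear": [0.1,0.05,-0.3],"rotation": [0,-0.003,0.004]},{"claw": 0.7,"linear": [0.3,0.05,-0.4],"rotation": [0,-0.003,0.004]},{"claw": 0.7,"linear": [0.5,0.05,-0.4],"rotation": [0,-0.003,0.004]},{"claw": 0.7,"linear": [0.6,0,-0.2],"rotation": [0,0,0]},{"claw": 0.7,"linear": [0.6,0,0],"rotation": [0,0,0]},{"claw": 0.7,"linear": [0.6,0,0],"rotation": [0,0,0]},{"claw": 0.7,"linear": [0.6,0,0],"rotation": [0,0,0]},{"claw": 0.7,"linear": [0.4,0,0],"rotation": [0,0,0]},{"claw": 0.7,"linear": [0,0,0],"rotation": [0,0,0]},{"claw": 0.7,"linear": [0,0,0],"rotation": [0,0,0]}]}}

```text
time: 39.03
position: [0.5114, -0.3324, 0.065]
tool_rot: [-1.214, 1.203, 1.22]
ft_force: [-0.5, 0.4, -1.5]
grip_width: 0.644
```

```bash
python3 -c "
from h import *
need(.509,-.338,.0135,90)
"
```

```text
t 39.0 pos [ 0.5114 -0.3324  0.065 ] zang 90.6 w 0.644 F [-0.5  0.4 -1.5] j7 1.83
rot units [ 0.007  0.002 -0.001]
lin units after rot [ 2.06  0.09 -0.22]
lin units now [ 2.06  0.09 -0.23]
```

Call:
{"op": "play_rows", "data": {"targets": [{"claw": 0.7,"linear": [0.2,0.04,-0.15],"rotation": [0.006,0,0]},{"claw": 0.7,"linear": [0.2,0.04,-0.1],"rotation": [0,0,0]},{"claw": 0.7,"linear": [0.2,0,0],"rotation": [0,0,0]},{"claw": 0.7,"linear": [0.1,0,0],"rotation": [0,0,0]},{"claw": 0.7,"linear": [0,0,0],"rotation": [0,0,0]},{"claw": 0.7,"linear": [0,0,0],"rotation": [0,0,0]}]}}

```text
time: 39.53
position: [0.5107, -0.3403, 0.048]
tool_rot: [-1.21, 1.208, 1.209]
ft_force: [-0.5, 0.1, -1.9]
grip_width: 0.636
```

```bash
python3 -c "
from h import *
need(.509,-.338,.0135,90)
"
```

```text
t 39.5 pos [ 0.5107 -0.3403  0.048 ] zang 90.0 w 0.636 F [-0.5  0.1 -1.9] j7 1.82
rot units [0.    0.    0.001]
lin units after rot [1.38 0.07 0.09]
lin units now [1.38 0.07 0.09]
```

Call:
{"op": "play_rows", "data": {"targets": [{"claw": 0.7,"linear": [0.2,0.04,0.06],"rotation": [0,0,0]},{"claw": 0.7,"linear": [0.25,0,0],"rotation": [0,0,0]},{"claw": 0.7,"linear": [0.25,0,0],"rotation": [0,0,0]},{"claw": 0.7,"linear": [0.25,0,0],"rotation": [0,0,0]},{"claw": 0.7,"linear": [0.2,0,0],"rotation": [0,0,0]},{"claw": 0.7,"linear": [0.12,0,0],"rotation": [0,0,0]},{"claw": 0.7,"linear": [0,0,0],"rotation": [0,0,0]},{"claw": 0.7,"linear": [0,0,0],"rotation": [0,0,0]}]}}

```text
time: 40.2
position: [0.5103, -0.3387, 0.0136]
tool_rot: [-1.211, 1.208, 1.208]
ft_force: [-0.0, -0.2, 2.9]
grip_width: 0.639
```

Call:
{"op": "play_rows", "data": {"targets": [{"claw": 0.7,"linear": [0.06,0,0],"rotation": [0,0,0]},{"claw": 0.7,"linear": [0,0,0],"rotation": [0,0,0]},{"claw": 0.7,"linear": [0,0,0],"rotation": [0,0,0]}]}}

```text
time: 40.45
position: [0.5109, -0.3389, 0.0147]
tool_rot: [-1.212, 1.209, 1.207]
ft_force: [0.6, 0.6, -1.8]
grip_width: 0.642
```

Call:
{"op": "play_rows", "data": {"targets": [{"claw": 0.7,"linear": [0.05,0,0],"rotation": [0,0,0]},{"claw": 0.27,"linear": [0,0,0],"rotation": [0,0,0]},{"claw": 0.27,"linear": [0,0,0],"rotation": [0,0,0]},{"claw": 0.27,"linear": [0,0,0],"rotation": [0,0,0]},{"claw": 0.27,"linear": [0,0,0],"rotation": [0,0,0]}]}}

```text
time: 40.87
position: [0.5119, -0.3394, 0.014]
tool_rot: [-1.214, 1.208, 1.205]
ft_force: [-0.6, 0.2, -0.1]
grip_width: 0.725
```

Call:
{"op": "play_rows", "data": {"targets": [{"claw": 0.27,"linear": [-0.3,0,0],"rotation": [0,0,0]},{"claw": 0.27,"linear": [-0.5,0,0],"rotation": [0,0,0]},{"claw": 0.27,"linear": [-0.7,0,0],"rotation": [0,0,0]},{"claw": 0,"linear": [-0.8,0,0],"rotation": [0,0,0]},{"claw": 0,"linear": [-0.8,0,0.2],"rotation": [0,0,0]},{"claw": 0,"linear": [-0.8,0,0.8],"rotation": [0,0,0]},{"claw": 0,"linear": [0,-0.14,0.95],"rotation": [0,0,0]},{"claw": 0,"linear": [0,-0.14,0.95],"rotation": [0,0,0]},{"claw": 0,"linear": [0,-0.14,0.95],"rotation": [0,0,0]},{"claw": 0,"linear": [0,-0.14,0.95],"rotation": [0,0,0]}]}}

```text
time: 41.7
position: [0.5267, -0.2232, 0.1256]
tool_rot: [-1.213, 1.214, 1.189]
ft_force: [1.6, 0.1, -0.9]
grip_width: 0.996
```

Call:
{"op": "play_rows", "data": {"targets": [{"claw": 0,"linear": [0,-0.14,0.95],"rotation": [-0.008,0,0]},{"claw": 0,"linear": [0,-0.14,0.95],"rotation": [-0.008,0,0]},{"claw": 0,"linear": [0,-0.14,0.95],"rotation": [-0.008,0,0]},{"claw": 0,"linear": [0,-0.14,0.95],"rotation": [-0.008,0,0]},{"claw": 0,"linear": [0,-0.14,0.95],"rotation": [-0.008,0,0]},{"claw": 0,"linear": [0,-0.14,0.95],"rotation": [-0.008,0,0]},{"claw": 0,"linear": [0,-0.14,0.95],"rotation": [-0.008,0,0]},{"claw": 0,"linear": [0,-0.14,0.95],"rotation": [-0.008,0,0]},{"claw": 0,"linear": [0,-0.14,0.95],"rotation": [-0.008,0,0]},{"claw": 0,"linear": [0,-0.14,0.95],"rotation": [-0.008,0,0]}]}}

```text
time: 42.53
position: [0.5542, 0.0284, 0.1367]
tool_rot: [-1.326, 1.148, 1.271]
ft_force: [0.2, 0.3, 0.3]
grip_width: 0.998
```

```bash
python3 -c "
from h import *
t=get_image('top');cv2.imwrite('pics/top9.png',t);channels(t,.023,lo=300,hi=4000)
need(.5856,.1675,.10,97)
"
```

```text
px 342 215 mm 505.2 -178.5 size 107.0 49.7 ang 1.2
px 372 214 mm 506.9 -257.9 size 106.6 47.6 ang 0.2
px 402 213 mm 509.7 -337.3 size 104.3 45.6 ang -0.3
px 212 187 mm 584.4 165.5 size 112.6 59.7 ang 6.7
px 160 187 mm 583.5 301.9 size 110.8 62.8 ang -15.5
px 197 129 mm 743.5 202.1 size 73.8 56.0 ang 64.2
t 42.6 pos [0.5539 0.0355 0.1374] zang 97.4 w 0.998 F [0.3 4.6 0.9] j7 1.34
rot units [ 0.005 -0.012  0.015]
lin units after rot [ 1.5  -1.9   5.09]
lin units now [ 1.44 -1.9   5.1 ]
```

Call:
{"op": "play_rows", "data": {"targets": [{"claw": 0,"linear": [0,-0.3,0.85],"rotation": [0.002,-0.003,0.004]},{"claw": 0,"linear": [0,-0.3,0.85],"rotation": [0.002,-0.003,0.004]},{"claw": 0,"linear": [0,-0.3,0.85],"rotation": [0,-0.003,0.004]},{"claw": 0,"linear": [0,-0.3,0.85],"rotation": [0,-0.003,0.003]},{"claw": 0,"linear": [0.1,-0.3,0.7],"rotation": [0,0,0]},{"claw": 0,"linear": [0.2,-0.2,0.5],"rotation": [0,0,0]},{"claw": 0,"linear": [0.3,-0.1,0.2],"rotation": [0,0,0]},{"claw": 0,"linear": [0.3,0,0],"rotation": [0,0,0]},{"claw": 0,"linear": [0,0,0],"rotation": [0,0,0]},{"claw": 0,"linear": [0,0,0],"rotation": [0,0,0]}]}}

```text
time: 43.42
position: [0.5857, 0.1684, 0.123]
tool_rot: [-1.309, 1.142, 1.296]
ft_force: [0.4, 0.1, -0.1]
grip_width: 1.003
```

```bash
python3 -c "
from h import *
need(.5855,.167,.05,97)
"
```

```text
t 43.4 pos [0.5857 0.1684 0.123 ] zang 97.3 w 1.003 F [ 0.4  0.1 -0.1] j7 1.06
rot units [ 0.004 -0.002  0.005]
lin units after rot [ 2.92  0.01 -0.06]
lin units now [ 2.92  0.04 -0.05]
```

Call:
{"op": "play_rows", "data": {"targets": [{"claw": 0,"linear": [0.3,0,0],"rotation": [0.002,0,0.003]},{"claw": 0,"linear": [0.5,0,0],"rotation": [0.002,0,0.002]},{"claw": 0,"linear": [0.5,0,0],"rotation": [0,0,0]},{"claw": 0,"linear": [0.5,0,0],"rotation": [0,0,0]},{"claw": 0,"linear": [0.5,0,0],"rotation": [0,0,0]},{"claw": 0,"linear": [0.3,0,0],"rotation": [0,0,0]},{"claw": 0,"linear": [0,0,0],"rotation": [0,0,0]},{"claw": 0,"linear": [0,0,0],"rotation": [0,0,0]}]}}

```text
time: 44.08
position: [0.5849, 0.1612, 0.0489]
tool_rot: [-1.296, 1.162, 1.293]
ft_force: [-0.3, 0.0, 0.4]
grip_width: 0.998
```

```bash
python3 -c "
from h import *
need(.5855,.167,.009,97)
"
```

```text
t 44.1 pos [0.5849 0.1612 0.0489] zang 96.5 w 0.998 F [-0.3  0.   0.4] j7 1.01
rot units [-0.005 -0.004 -0.003]
lin units after rot [ 1.6  -0.05  0.23]
lin units now [ 1.6  -0.06  0.24]
```

Call:
{"op": "play_rows", "data": {"targets": [{"claw": 0,"linear": [0.3,0,0.15],"rotation": [-0.003,-0.002,-0.002]},{"claw": 0,"linear": [0.4,0,0.1],"rotation": [-0.003,0,0]},{"claw": 0,"linear": [0.4,0,0],"rotation": [0,0,0]},{"claw": 0,"linear": [0.3,0,0],"rotation": [0,0,0]},{"claw": 0,"linear": [0.1,0,0],"rotation": [0,0,0]},{"claw": 0,"linear": [0,0,0],"rotation": [0,0,0]},{"claw": 0,"linear": [0,0,0],"rotation": [0,0,0]}]}}

```text
time: 44.67
position: [0.5844, 0.1691, 0.008]
tool_rot: [-1.303, 1.149, 1.3]
ft_force: [-0.1, 0.3, -0.3]
grip_width: 0.998
```

Call:
{"op": "play_rows", "data": {"targets": [{"claw": 0.7,"linear": [0,0,0],"rotation": [0,0,0]},{"claw": 0.7,"linear": [0,0,0],"rotation": [0,0,0]},{"claw": 0.7,"linear": [0,0,0],"rotation": [0,0,0]},{"claw": 0.7,"linear": [0,0,0],"rotation": [0,0,0]},{"claw": 0.7,"linear": [0,0,0],"rotation": [0,0,0]},{"claw": 0.7,"linear": [0,0,0],"rotation": [0,0,0]},{"claw": 0.7,"linear": [0,0,0],"rotation": [0,0,0]},{"claw": 0.7,"linear": [0,0,0],"rotation": [0,0,0]}], "newtons": 30}}

```text
time: 45.33
position: [0.5858, 0.1689, 0.0096]
tool_rot: [-1.304, 1.148, 1.297]
ft_force: [0.2, -0.6, -1.9]
grip_width: 0.643
```

```bash
python3 -c "
from h import *
need(.5075,-.2205,.11,90)
"
```

```text
t 45.3 pos [0.5858 0.1689 0.0096] zang 97.1 w 0.643 F [ 0.2 -0.6 -1.9] j7 0.98
rot units [ 0.079 -0.002  0.002]
lin units after rot [ -4.02   3.13 -15.57]
lin units now [ -3.99   5.03 -15.08]
```

Call:
{"op": "play_rows", "data": {"targets": [{"claw": 0.7,"linear": [-0.3,0,0],"rotation": [0,0,0]},{"claw": 0.7,"linear": [-0.7,0.1,0],"rotation": [0.026,0,0]},{"claw": 0.7,"linear": [-0.7,0.3,0],"rotation": [0.026,0,0]},{"claw": 0.7,"linear": [-0.7,0.4,0],"rotation": [0.026,0,0]},{"claw": 0.7,"linear": [-0.7,0.4,0],"rotation": [0,0,0]},{"claw": 0.7,"linear": [-0.7,0.4,-0.3],"rotation": [0,0,0]},{"claw": 0.7,"linear": [-0.3,0.4,-0.8],"rotation": [0,0,0]},{"claw": 0.7,"linear": [0,0.3,-0.9],"rotation": [0,0,0]},{"claw": 0.7,"linear": [0,0.2,-0.9],"rotation": [0,0,0]},{"claw": 0.7,"linear": [0,0.1,-0.9],"rotation": [0,0,0]}]}}

```text
time: 46.17
position: [0.5143, 0.0786, 0.1182]
tool_rot: [-1.217, 1.205, 1.219]
ft_force: [-0.1, -0.1, -2.2]
grip_width: 0.642
```

Call:
{"op": "play_rows", "data": {"targets": [{"claw": 0.7,"linear": [0,0.05,-0.9],"rotation": [0,0,0]},{"claw": 0.7,"linear": [0,0.05,-0.9],"rotation": [0,0,0]},{"claw": 0.7,"linear": [0,0,-0.9],"rotation": [0,0,0]},{"claw": 0.7,"linear": [0,0,-0.9],"rotation": [0,0,0]},{"claw": 0.7,"linear": [0,0,-0.9],"rotation": [0,0,0]},{"claw": 0.7,"linear": [0,0,-0.9],"rotation": [0,0,0]},{"claw": 0.7,"linear": [0,0,-0.9],"rotation": [0,0,0]},{"claw": 0.7,"linear": [0,0,-0.9],"rotation": [0,0,0]},{"claw": 0.7,"linear": [0,0,-0.9],"rotation": [0,0,0]}]}}

```text
time: 46.92
position: [0.5101, -0.1314, 0.1223]
tool_rot: [-1.227, 1.207, 1.221]
ft_force: [0.5, -0.4, -1.7]
grip_width: 0.642
```

```bash
python3 -c "
from h import *
need(.5075,-.2205,.08,90)
"
```

```text
t 46.9 pos [ 0.5101 -0.1314  0.1223] zang 91.0 w 0.642 F [ 0.5 -0.4 -1.7] j7 1.60
rot units [ 0.011 -0.004 -0.001]
lin units after rot [ 1.69  0.11 -3.57]
lin units now [ 1.71  0.17 -3.55]
```

Call:
{"op": "play_rows", "data": {"targets": [{"claw": 0.7,"linear": [0,0.03,-0.7],"rotation": [0.004,-0.001,0]},{"claw": 0.7,"linear": [0.1,0.03,-0.7],"rotation": [0.004,-0.001,0]},{"claw": 0.7,"linear": [0.2,0.03,-0.7],"rotation": [0.003,-0.001,0]},{"claw": 0.7,"linear": [0.3,0,-0.7],"rotation": [0,0,0]},{"claw": 0.7,"linear": [0.3,0,-0.5],"rotation": [0,0,0]},{"claw": 0.7,"linear": [0.3,0,-0.2],"rotation": [0,0,0]},{"claw": 0.7,"linear": [0.3,0,0],"rotation": [0,0,0]},{"claw": 0.7,"linear": [0,0,0],"rotation": [0,0,0]},{"claw": 0.7,"linear": [0,0,0],"rotation": [0,0,0]}]}}

```text
time: 47.67
position: [0.5058, -0.2291, 0.0802]
tool_rot: [-1.204, 1.216, 1.209]
ft_force: [-0.5, -0.5, -2.6]
grip_width: 0.64
```

```bash
python3 -c "
from h import *
need(.5075,-.2205,.06,90)
"
```

```text
t 47.7 pos [ 0.5058 -0.2291  0.0802] zang 89.7 w 0.640 F [-0.5 -0.5 -2.6] j7 1.70
rot units [-0.003 -0.001 -0.003]
lin units after rot [ 0.81 -0.07  0.34]
lin units now [ 0.81 -0.07  0.35]
```

Call:
{"op": "play_rows", "data": {"targets": [{"claw": 0.7,"linear": [0.2,-0.03,0.15],"rotation": [-0.003,0,-0.002]},{"claw": 0.7,"linear": [0.25,-0.03,0.12],"rotation": [0,0,0]},{"claw": 0.7,"linear": [0.25,0,0],"rotation": [0,0,0]},{"claw": 0.7,"linear": [0.1,0,0],"rotation": [0,0,0]},{"claw": 0.7,"linear": [0,0,0],"rotation": [0,0,0]},{"claw": 0.7,"linear": [0,0,0],"rotation": [0,0,0]}]}}

```text
time: 48.17
position: [0.5086, -0.2163, 0.0585]
tool_rot: [-1.214, 1.206, 1.216]
ft_force: [-0.9, -0.2, -1.8]
grip_width: 0.643
```

```bash
python3 -c "
from h import *
need(.5075,-.2205,.0195,90)
"
```

```text
t 48.2 pos [ 0.5086 -0.2163  0.0585] zang 90.5 w 0.643 F [-0.9 -0.2 -1.8] j7 1.67
rot units [ 0.005  0.    -0.001]
lin units after rot [ 1.56  0.04 -0.17]
lin units now [ 1.56  0.04 -0.17]
```

Call:
{"op": "play_rows", "data": {"targets": [{"claw": 0.7,"linear": [0.1,0,-0.12],"rotation": [0.005,0,0]},{"claw": 0.7,"linear": [0.25,0,-0.05],"rotation": [0,0,0]},{"claw": 0.7,"linear": [0.25,0,0],"rotation": [0,0,0]},{"claw": 0.7,"linear": [0.25,0,0],"rotation": [0,0,0]},{"claw": 0.7,"linear": [0.25,0,0],"rotation": [0,0,0]},{"claw": 0.7,"linear": [0.2,0,0],"rotation": [0,0,0]},{"claw": 0.7,"linear": [0.12,0,0],"rotation": [0,0,0]},{"claw": 0.7,"linear": [0,0,0],"rotation": [0,0,0]},{"claw": 0.7,"linear": [0,0,0],"rotation": [0,0,0]}]}}

```text
time: 48.92
position: [0.5089, -0.2222, 0.0196]
tool_rot: [-1.208, 1.211, 1.208]
ft_force: [-1.9, 0.2, 2.3]
grip_width: 0.64
```

```bash
python3 -c "
from h import *
need(.5075,-.2205,.0190,90)
"
```

```text
t 48.9 pos [ 0.5089 -0.2222  0.0196] zang 89.9 w 0.640 F [-1.9  0.2  2.3] j7 1.63
rot units [-0.001 -0.    -0.   ]
lin units after rot [0.02 0.06 0.07]
lin units now [0.02 0.06 0.07]
```

Down D is seated: it met the floor contact at z = 0.0196, as expected. I'll release it, rise and go to E.

Call:
{"op": "play_rows", "data": {"targets": [{"claw": 0.25,"linear": [0,0,0],"rotation": [0,0,0]},{"claw": 0.25,"linear": [0,0,0],"rotation": [0,0,0]},{"claw": 0.25,"linear": [0,0,0],"rotation": [0,0,0]},{"claw": 0.25,"linear": [0,0,0],"rotation": [0,0,0]},{"claw": 0.25,"linear": [-0.2,0,0],"rotation": [0,0,0]},{"claw": 0.25,"linear": [-0.4,0,0],"rotation": [0,0,0]},{"claw": 0.25,"linear": [-0.6,0,0],"rotation": [0,0,0]},{"claw": 0.25,"linear": [-0.8,0,0],"rotation": [0,0,0]},{"claw": 0,"linear": [-0.8,0,0],"rotation": [0,0,0]},{"claw": 0,"linear": [-0.8,0,0.2],"rotation": [0,0,0]}]}}

```text
time: 49.75
position: [0.5079, -0.2166, 0.1141]
tool_rot: [-1.206, 1.211, 1.211]
ft_force: [0.2, -1.1, 0.5]
grip_width: 0.829
```

Call:
{"op": "play_rows", "data": {"targets": [{"claw": 0,"linear": [-0.3,-0.05,0.8],"rotation": [0,0,0]},{"claw": 0,"linear": [0,-0.05,0.95],"rotation": [0,0,0]},{"claw": 0,"linear": [0,-0.05,0.95],"rotation": [0,0,0]},{"claw": 0,"linear": [0,-0.05,0.95],"rotation": [0,0,0]},{"claw": 0,"linear": [0,-0.05,0.95],"rotation": [0,0,0]},{"claw": 0,"linear": [0,-0.05,0.95],"rotation": [0,0,0]},{"claw": 0,"linear": [0,-0.05,0.95],"rotation": [0,0,0]},{"claw": 0,"linear": [0,-0.05,0.95],"rotation": [0,0,0]},{"claw": 0,"linear": [0,-0.05,0.95],"rotation": [0,0,0]},{"claw": 0,"linear": [0,-0.05,0.95],"rotation": [0,0,0]}]}}

```text
time: 50.58
position: [0.5229, 0.0337, 0.1305]
tool_rot: [-1.216, 1.21, 1.195]
ft_force: [1.1, 0.4, -0.4]
grip_width: 0.998
```

```bash
python3 -c "
from h import *
t=get_image('top');cv2.imwrite('pics/top10.png',t);channels(t,.023,lo=300,hi=9000)
need(.584,.3025,.11,74.5)
"
```

```text
px 340 215 mm 504.9 -173.3 size 106.6 39.8 ang -0.0
px 365 214 mm 506.9 -239.4 size 106.9 84.9 ang -0.1
px 402 213 mm 509.7 -337.3 size 104.3 45.6 ang -0.3
px 160 187 mm 583.6 301.9 size 111.1 62.8 ang -15.6
px 259 142 mm 701.5 36.8 size 86.5 62.6 ang 74.1
px 197 129 mm 743.4 201.8 size 74.9 57.2 ang 60.9
t 50.6 pos [0.5225 0.0409 0.131 ] zang 90.1 w 0.999 F [-1.1  3.4  0.2] j7 1.25
rot units [ 0.174 -0.001  0.007]
lin units after rot [ 0.84  0.43 10.74]
lin units now [ 0.84 -2.47 10.46]
```

Call:
{"op": "play_rows", "data": {"targets": [{"claw": 0,"linear": [0,-0.22,0.92],"rotation": [0,0,0.001]},{"claw": 0,"linear": [0,-0.22,0.92],"rotation": [0,0,0.001]},{"claw": 0,"linear": [0,-0.22,0.92],"rotation": [0,0,0.001]},{"claw": 0,"linear": [0,-0.22,0.92],"rotation": [0,0,0.001]},{"claw": 0,"linear": [0,-0.22,0.92],"rotation": [0,0,0.001]},{"claw": 0,"linear": [0,-0.22,0.92],"rotation": [0,0,0.001]},{"claw": 0,"linear": [0,-0.22,0.92],"rotation": [0,0,0.001]},{"claw": 0,"linear": [0,-0.22,0.92],"rotation": [0,0,0.001]},{"claw": 0,"linear": [0,-0.22,0.92],"rotation": [0,0,0]},{"claw": 0,"linear": [0,-0.22,0.9],"rotation": [0,0,0]}]}}

```text
time: 51.47
position: [0.5678, 0.2902, 0.1313]
tool_rot: [-1.218, 1.213, 1.216]
ft_force: [0.8, -0.6, 0.3]
grip_width: 1.005
```

Call:
{"op": "play_rows", "data": {"targets": [{"claw": 0,"linear": [0,-0.1,0.6],"rotation": [0.044,0,0]},{"claw": 0,"linear": [0,0,0.3],"rotation": [0.044,0,0]},{"claw": 0,"linear": [0,0,0],"rotation": [0.044,0,0]},{"claw": 0,"linear": [0,0,0],"rotation": [0.044,0,0]},{"claw": 0,"linear": [0,0,0],"rotation": [0,0,0]},{"claw": 0,"linear": [0,0,0],"rotation": [0,0,0]}]}}

```text
time: 51.97
position: [0.5606, 0.3308, 0.1326]
tool_rot: [-1.01, 1.326, 1.024]
ft_force: [-0.2, -0.8, 0.9]
grip_width: 0.997
```

```bash
python3 -c "
from h import *
need(.584,.3025,.05,74.5)
"
```

```text
t 52.0 pos [0.5606 0.3308 0.1326] zang 75.1 w 0.997 F [-0.2 -0.8  0.9] j7 0.44
rot units [ 0.007  0.001 -0.006]
lin units after rot [ 3.3  -1.21 -0.84]
lin units now [ 3.29 -1.23 -0.86]
```

Call:
{"op": "play_rows", "data": {"targets": [{"claw": 0,"linear": [0.1,-0.35,-0.25],"rotation": [0.003,0,-0.002]},{"claw": 0,"linear": [0.3,-0.35,-0.25],"rotation": [0.003,0,-0.002]},{"claw": 0,"linear": [0.4,-0.35,-0.25],"rotation": [0,0,0]},{"claw": 0,"linear": [0.5,-0.15,-0.1],"rotation": [0,0,0]},{"claw": 0,"linear": [0.5,0,0],"rotation": [0,0,0]},{"claw": 0,"linear": [0.5,0,0],"rotation": [0,0,0]},{"claw": 0,"linear": [0.5,0,0],"rotation": [0,0,0]},{"claw": 0,"linear": [0.2,0,0],"rotation": [0,0,0]},{"claw": 0,"linear": [0,0,0],"rotation": [0,0,0]},{"claw": 0,"linear": [0,0,0],"rotation": [0,0,0]}]}}

```text
time: 52.8
position: [0.5847, 0.2957, 0.0458]
tool_rot: [-1.007, 1.331, 1.013]
ft_force: [-0.6, 0.1, 1.0]
grip_width: 1.002
```

```bash
python3 -c "
from h import *
need(.584,.3025,.009,74.5)
"
```

```text
t 52.8 pos [0.5847 0.2957 0.0458] zang 74.6 w 1.002 F [-0.6  0.1  1. ] j7 0.45
rot units [ 0.001 -0.002 -0.005]
lin units after rot [1.47 0.1  0.25]
lin units now [1.47 0.09 0.26]
```

Call:
{"op": "play_rows", "data": {"targets": [{"claw": 0,"linear": [0.2,0.05,0.18],"rotation": [0,-0.002,-0.003]},{"claw": 0,"linear": [0.4,0.04,0.1],"rotation": [0,0,0]},{"claw": 0,"linear": [0.4,0,0],"rotation": [0,0,0]},{"claw": 0,"linear": [0.3,0,0],"rotation": [0,0,0]},{"claw": 0,"linear": [0.1,0,0],"rotation": [0,0,0]},{"claw": 0,"linear": [0,0,0],"rotation": [0,0,0]},{"claw": 0,"linear": [0,0,0],"rotation": [0,0,0]}]}}

```text
time: 53.38
position: [0.5839, 0.3068, 0.0085]
tool_rot: [-1.01, 1.321, 1.013]
ft_force: [0.9, 0.5, -0.4]
grip_width: 0.999
```

Call:
{"op": "play_rows", "data": {"targets": [{"claw": 0.7,"linear": [0,0,0],"rotation": [0,0,0]},{"claw": 0.7,"linear": [0,0,0],"rotation": [0,0,0]},{"claw": 0.7,"linear": [0,0,0],"rotation": [0,0,0]},{"claw": 0.7,"linear": [0,0,0],"rotation": [0,0,0]},{"claw": 0.7,"linear": [0,0,0],"rotation": [0,0,0]},{"claw": 0.7,"linear": [0,0,0],"rotation": [0,0,0]},{"claw": 0.7,"linear": [0,0,0],"rotation": [0,0,0]},{"claw": 0.7,"linear": [0,0,0],"rotation": [0,0,0]}], "newtons": 30}}

```text
time: 54.05
position: [0.5851, 0.3065, 0.01]
tool_rot: [-1.009, 1.32, 1.011]
ft_force: [-0.2, 0.6, -0.8]
grip_width: 0.644
```

```bash
python3 -c "
from h import *
need(.5075,-.3005,.13,90)
"
```

```text
t 54.0 pos [0.5851 0.3065 0.01  ] zang 74.7 w 0.644 F [-0.2  0.6 -0.8] j7 0.42
rot units [-0.17   0.002  0.001]
lin units after rot [ -4.8    3.11 -24.28]
lin units now [ -4.89  -3.4  -24.22]
```

Call:
{"op": "play_rows", "data": {"targets": [{"claw": 0.7,"linear": [-0.3,0,0],"rotation": [0,0,0]},{"claw": 0.7,"linear": [-0.7,0,0],"rotation": [-0.043,0,0]},{"claw": 0.7,"linear": [-0.7,0.1,0],"rotation": [-0.043,0,0]},{"claw": 0.7,"linear": [-0.7,0.2,0],"rotation": [-0.043,0,0]},{"claw": 0.7,"linear": [-0.7,0.4,0],"rotation": [-0.041,0,0]},{"claw": 0.7,"linear": [-0.7,0.4,-0.3],"rotation": [0,0,0]},{"claw": 0.7,"linear": [-0.5,0.4,-0.8],"rotation": [0,0,0]},{"claw": 0.7,"linear": [0,0.4,-0.9],"rotation": [0,0,0]},{"claw": 0.7,"linear": [0,0.4,-0.93],"rotation": [0,0,0]},{"claw": 0.7,"linear": [0,0.3,-0.93],"rotation": [0,0,0]}]}}

```text
time: 54.88
position: [0.5166, 0.2154, 0.1242]
tool_rot: [-1.223, 1.191, 1.232]
ft_force: [0.5, -1.4, -1.6]
grip_width: 0.638
```

Call:
{"op": "play_rows", "data": {"targets": [{"claw": 0.7,"linear": [0,0.1,-0.93],"rotation": [0,0,0]},{"claw": 0.7,"linear": [0,0.05,-0.93],"rotation": [0,0,0]},{"claw": 0.7,"linear": [0,0,-0.93],"rotation": [0,0,0]},{"claw": 0.7,"linear": [0,0,-0.93],"rotation": [0,0,0]},{"claw": 0.7,"linear": [0,0,-0.93],"rotation": [0,0,0]},{"claw": 0.7,"linear": [0,0,-0.93],"rotation": [0,0,0]},{"claw": 0.7,"linear": [0,0,-0.93],"rotation": [0,0,0]},{"claw": 0.7,"linear": [0,0,-0.93],"rotation": [0,0,0]},{"claw": 0.7,"linear": [0,0,-0.93],"rotation": [0,0,0]},{"claw": 0.7,"linear": [0,0,-0.93],"rotation": [0,0,0]}]}}

```text
time: 55.72
position: [0.5147, -0.0263, 0.1278]
tool_rot: [-1.237, 1.192, 1.231]
ft_force: [0.2, -0.2, -0.5]
grip_width: 0.637
```

```bash
python3 -c "
from h import *
need(.508,-.3005,.13,90)
"
```

```text
t 55.7 pos [ 0.5147 -0.0263  0.1278] zang 92.0 w 0.637 F [ 0.2 -0.2 -0.5] j7 1.42
rot units [ 0.022 -0.001  0.002]
lin units after rot [ -0.09   0.27 -10.97]
lin units now [ -0.07   0.65 -10.95]
```

Call:
{"op": "play_rows", "data": {"targets": [{"claw": 0.7,"linear": [-0.05,0.04,-0.9],"rotation": [0.005,0,0]},{"claw": 0.7,"linear": [-0.05,0.04,-0.9],"rotation": [0.005,0,0]},{"claw": 0.7,"linear": [-0.05,0.04,-0.9],"rotation": [0.005,0,0]},{"claw": 0.7,"linear": [0,0.04,-0.9],"rotation": [0.005,0,0]},{"claw": 0.7,"linear": [0,0.04,-0.9],"rotation": [0,0,0]},{"claw": 0.7,"linear": [0,0.04,-0.9],"rotation": [0,0,0]},{"claw": 0.7,"linear": [0,0,-0.9],"rotation": [0,0,0]},{"claw": 0.7,"linear": [0,0,-0.9],"rotation": [0,0,0]},{"claw": 0.7,"linear": [0,0,-0.9],"rotation": [0,0,0]},{"claw": 0.7,"linear": [0,0,-0.9],"rotation": [0,0,0]}]}}

```text
time: 56.55
position: [0.509, -0.2609, 0.1375]
tool_rot: [-1.222, 1.21, 1.206]
ft_force: [-0.1, -0.1, -1.9]
grip_width: 0.642
```

Call:
{"op": "play_rows", "data": {"targets": [{"claw": 0.7,"linear": [0.1,0,-0.7],"rotation": [0,0,0]},{"claw": 0.7,"linear": [0.2,0,-0.4],"rotation": [0,0,0]},{"claw": 0.7,"linear": [0.3,0,-0.2],"rotation": [0,0,0]},{"claw": 0.7,"linear": [0.3,0,0],"rotation": [0,0,0]},{"claw": 0.7,"linear": [0.3,0,0],"rotation": [0,0,0]},{"claw": 0.7,"linear": [0,0,0],"rotation": [0,0,0]},{"claw": 0.7,"linear": [0,0,0],"rotation": [0,0,0]}]}}

```text
time: 57.13
position: [0.508, -0.2969, 0.1042]
tool_rot: [-1.218, 1.211, 1.206]
ft_force: [-0.3, -0.3, -1.4]
grip_width: 0.643
```

```bash
python3 -c "
from h import *
need(.508,-.3005,.06,90)
"
```

```text
t 57.1 pos [ 0.508  -0.2969  0.1042] zang 90.2 w 0.643 F [-0.3 -0.3 -1.4] j7 1.80
rot units [ 0.002 -0.005  0.001]
lin units after rot [ 1.77 -0.   -0.14]
lin units now [ 1.77  0.   -0.13]
```

Call:
{"op": "play_rows", "data": {"targets": [{"claw": 0.7,"linear": [0.3,0,-0.1],"rotation": [0,-0.003,0]},{"claw": 0.7,"linear": [0.4,0,-0.1],"rotation": [0,-0.002,0]},{"claw": 0.7,"linear": [0.4,0,0],"rotation": [0,0,0]},{"claw": 0.7,"linear": [0.4,0,0],"rotation": [0,0,0]},{"claw": 0.7,"linear": [0.2,0,0],"rotation": [0,0,0]},{"claw": 0.7,"linear": [0,0,0],"rotation": [0,0,0]},{"claw": 0.7,"linear": [0,0,0],"rotation": [0,0,0]}]}}

```text
time: 57.72
position: [0.5086, -0.2986, 0.0565]
tool_rot: [-1.214, 1.202, 1.216]
ft_force: [0.1, -0.1, -1.2]
grip_width: 0.643
```

```bash
python3 -c "
from h import *
need(.508,-.3015,.0195,90)
t=get_image('top');s=get_image('side');cv2.imwrite('pics/c11.png',np.hstack([cv2.resize(t[160:270,290:430],(400,314)),cv2.resize(s[120:230,260:400],(400,314))]))
"
```

```text
t 57.7 pos [ 0.5086 -0.2986  0.0565] zang 90.5 w 0.643 F [ 0.1 -0.1 -1.2] j7 1.77
rot units [0.005 0.002 0.001]
lin units after rot [ 1.48  0.02 -0.12]
lin units now [ 1.48  0.03 -0.12]
```

View pics/c11.png

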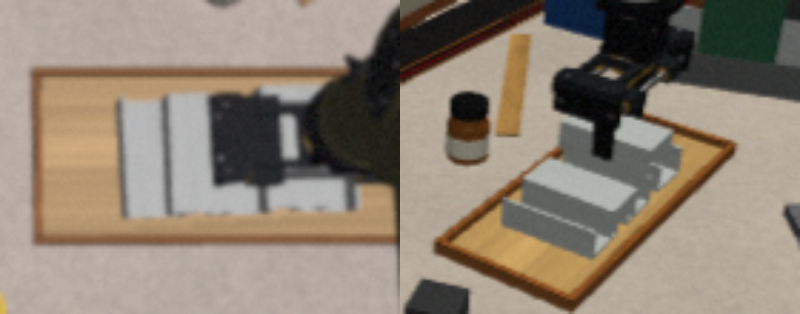

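The view shows the first down seated over the left and middle ups at side crop (580,190). The second is held above the middle and right ups at (610,135). I'll lower it.

Call:
{"op": "play_rows", "data": {"targets": [{"claw": 0.7,"linear": [0.1,0,-0.1],"rotation": [0.004,0,0]},{"claw": 0.7,"linear": [0.25,0,0],"rotation": [0,0,0]},{"claw": 0.7,"linear": [0.25,0,0],"rotation": [0,0,0]},{"claw": 0.7,"linear": [0.2,0,0],"rotation": [0,0,0]},{"claw": 0,"linear": [0,0,0],"rotation": [0,0,0]}]}}

```text
time: 58.23
position: [0.5102, -0.3026, 0.037]
tool_rot: [-1.212, 1.205, 1.206]
ft_force: [0.5, -0.5, 0.2]
grip_width: 0.667
```

I left the claw at 0 in that last row by mistake, so the channel was let go about 17 mm above its seat. I'll hold the fingers still and look.

Call:
{"op": "play_rows", "data": {"targets": [{"claw": 0.3,"linear": [0,0,0],"rotation": [0,0,0]},{"claw": 0.3,"linear": [0,0,0],"rotation": [0,0,0]}]}}

```text
time: 58.4
position: [0.5104, -0.3026, 0.0369]
tool_rot: [-1.212, 1.205, 1.206]
ft_force: [0.0, -1.0, 0.7]
grip_width: 0.693
```

```bash
python3 -c "
from h import *
need(.508,-.3015,.0195,90)
s=get_image('side');cv2.imwrite('pics/c12.png',cv2.resize(s[130:220,290:410],(800,600),interpolation=cv2.INTER_CUBIC))
"
```

```text
t 58.4 pos [ 0.5104 -0.3026  0.0369] zang 90.0 w 0.693 F [ 0.  -1.   0.7] j7 1.75
rot units [ 0.    -0.     0.003]
lin units after rot [0.7  0.1  0.04]
lin units now [0.7  0.1  0.04]
```

View pics/c12.png

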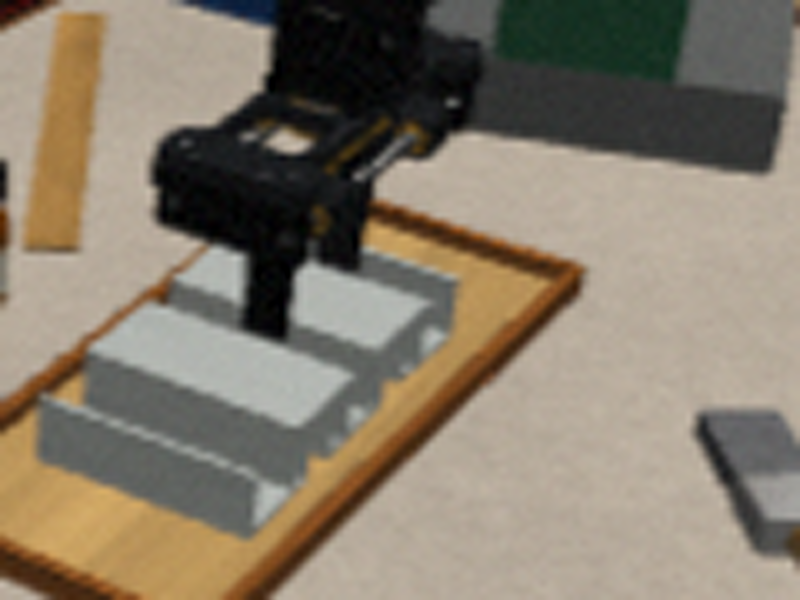

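It dropped flat into its seat, level with the first one. I'll rise clear, retreat and verify everything.

Call:
{"op": "play_rows", "data": {"targets": [{"claw": 0.3,"linear": [-0.3,0,0],"rotation": [0,0,0]},{"claw": 0.3,"linear": [-0.6,0,0],"rotation": [0,0,0]},{"claw": 0.3,"linear": [-0.8,0,0],"rotation": [0,0,0]},{"claw": 0.3,"linear": [-0.8,0,0],"rotation": [0,0,0]},{"claw": 0,"linear": [-0.8,0,0],"rotation": [0,0,0]},{"claw": 0,"linear": [-0.8,0,0.3],"rotation": [0,0,0]},{"claw": 0,"linear": [0,0,0.8],"rotation": [0,0,0]},{"claw": 0,"linear": [0,0,0.95],"rotation": [0,0,0]},{"claw": 0,"linear": [0,0,0.95],"rotation": [0,0,0]},{"claw": 0,"linear": [0,0,0.95],"rotation": [0,0,0]}]}}

```text
time: 59.28
position: [0.5127, -0.2054, 0.1563]
tool_rot: [-1.217, 1.207, 1.189]
ft_force: [-0.1, 0.2, -0.1]
grip_width: 0.986
```

Call:
{"op": "play_rows", "data": {"targets": [{"claw": 0,"linear": [0,0,0.95],"rotation": [0,0,0]},{"claw": 0,"linear": [0,0,0.95],"rotation": [0,0,0]},{"claw": 0,"linear": [0,0,0.95],"rotation": [0,0,0]},{"claw": 0,"linear": [0,0,0.95],"rotation": [0,0,0]},{"claw": 0,"linear": [0,0,0.95],"rotation": [0,0,0]},{"claw": 0,"linear": [0,0,0.95],"rotation": [0,0,0]},{"claw": 0,"linear": [0,0,0.95],"rotation": [0,0,0]},{"claw": 0,"linear": [0,0,0.95],"rotation": [0,0,0]},{"claw": 0,"linear": [0,0,0.95],"rotation": [0,0,0]},{"claw": 0,"linear": [0,0,0.95],"rotation": [0,0,0]}]}}

```text
time: 60.12
position: [0.5105, 0.0535, 0.1605]
tool_rot: [-1.235, 1.207, 1.185]
ft_force: [1.4, 0.0, 0.2]
grip_width: 1.005
```

Call:
{"op": "play_rows", "data": {"targets": [{"claw": 0,"linear": [0,0,0.95],"rotation": [0,0,0]},{"claw": 0,"linear": [0,0,0.95],"rotation": [0,0,0]},{"claw": 0,"linear": [0,0,0.95],"rotation": [0,0,0]},{"claw": 0,"linear": [0,0,0.95],"rotation": [0,0,0]},{"claw": 0,"linear": [0,0,0.6],"rotation": [0,0,0]},{"claw": 0,"linear": [0,0,0],"rotation": [0,0,0]},{"claw": 0,"linear": [0,0,0],"rotation": [0,0,0]},{"claw": 0,"linear": [0,0,0],"rotation": [0,0,0]}]}}

```text
time: 60.78
position: [0.5034, 0.1819, 0.1634]
tool_rot: [-1.253, 1.195, 1.193]
ft_force: [0.1, -0.3, 0.4]
grip_width: 0.996
```

```bash
python3 -c "
from h import *
need(.508,.3,.0195,90)
t=get_image('top');s=get_image('side');cv2.imwrite('pics/top13.png',t);cv2.imwrite('pics/side13.png',s)
cv2.imwrite('pics/c13.png',np.hstack([cv2.resize(t[165:265,290:457],(400,240*1)),cv2.resize(s[130:220,255:405],(400,240))]))
cv2.imwrite('pics/c14.png',np.vstack([np.hstack([cv2.resize(t,(400,300)),cv2.resize(s,(400,300))]),np.hstack([cv2.resize(t[165:265,290:457],(400,240)),cv2.resize(s[130:220,255:405],(400,240))])]))
b=t.astype(int);m=((b[...,0]-b[...,2]>-9)&(b[...,1]>120)).astype(np.uint8);m[:,:290]=0;m[:170]=0;m[:,450:]=0;m[250:]=0
# brightness profile along the tray at the centre rows
r=b[210:220,:,1].mean(0);print('cols',{c:int(r[c]) for c in range(322,428)})
"
```

```text
t 60.8 pos [0.5034 0.1819 0.1634] zang 91.1 w 0.996 F [ 0.1 -0.3  0.4] j7 0.96
rot units [ 0.013 -0.014  0.018]
lin units after rot [ 5.76 -0.18  4.72]
lin units now [ 5.66 -0.12  4.84]
cols {322: 180, 323: 181, 324: 181, 325: 181, 326: 181, 327: 181, 328: 181, 329: 180, 330: 171, 331: 135, 332: 114, 333: 148, 334: 186, 335: 201, 336: 201, 337: 201, 338: 200, 339: 203, 340: 203, 341: 201, 342: 201, 343: 201, 344: 201, 345: 199, 346: 185, 347: 138, 348: 106, 349: 136, 350: 182, 351: 200, 352: 202, 353: 203, 354: 202, 355: 200, 356: 201, 357: 200, 358: 202, 359: 201, 360: 201, 361: 201, 362: 201, 363: 201, 364: 200, 365: 200, 366: 200, 367: 200, 368: 201, 369: 202, 370: 202, 371: 200, 372: 201, 373: 201, 374: 200, 375: 195, 376: 172, 377: 124, 378: 91, 379: 109, 380: 162, 381: 192, 382: 199, 383: 201, 384: 202, 385: 201, 386: 200, 387: 200, 388: 201, 389: 200, 390: 201, 391: 200, 392: 201, 393: 200, 394: 200, 395: 200, 396: 200, 397: 199, 398: 200, 399: 200, 400: 201, 401: 200, 402: 201, 403: 200, 404: 199, 405: 199, 406: 199, 407: 198, 408: 196, 409: 177, 410: 129, 411: 91, 412: 93, 413: 130, 414: 172, 415: 179, 416: 171, 417: 167, 418: 167, 419: 167, 420: 167, 421: 167, 422: 168, 423: 167, 424: 167, 425: 167, 426: 166, 427: 166}
```

View pics/c14.png

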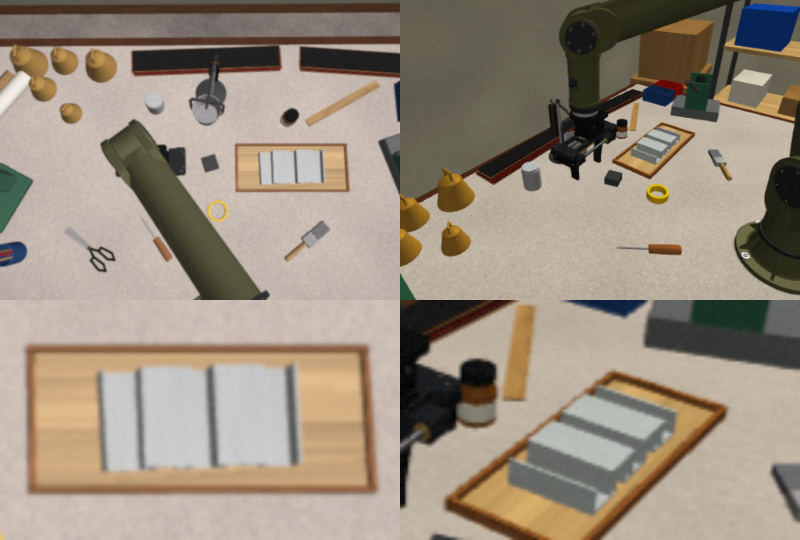

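```bash
python3 -c "
from h import *
for n,c in (('up L outer edge z.04',333),('d1 left',349.5),('d1 right',376.7),('d2 left',380),('d2 right',409.8)): print(n,plane('top',(c,215),.044 if n[0]=='d' else .04)[0,1].round(4))
print(proj('top',[[.509,-.3026-.028,.044],[.509,-.3026+.028,.044],[.509,-.2222-.028,.044],[.509,-.2222+.028,.044]]).round(1).tolist())
for y in(-.2222,-.3026): print(proj('side',[[.509-.055,y-.028,.044],[.509-.055,y+.028,.044],[.509+.055,y+.028,.044],[.509+.055,y-.028,.044]]).round(1).tolist())
s=cv2.imread('pics/side13.png');t=cv2.imread('pics/top13.png')
m=((s[...,1]>165)&(s[...,0].astype(int)-s[...,2]>-4)).astype(np.uint8);m[:,:280]=0;m[:,400:]=0;m[:140]=0;m[220:]=0
for c in cv2.findContours(m,0,1)[0]:
    if cv2.contourArea(c)>150: print(cv2.approxPolyDP(c,3,True).reshape(-1,2).tolist())
b=t.astype(int);k=((b[...,0]-b[...,2]>-9)&(b[...,1]>120)).astype(np.uint8);k[:,:325]=0;k[:,416:]=0;k[:170]=0;k[250:]=0
for c0 in (340,355,370,385,400): r=np.nonzero(k[:,c0])[0];print(c0,plane('top',(c0,r.min()),.04)[0,0].round(4),plane('top',(c0,r.max()),.04)[0,0].round(4))
"
```

```text
up L outer edge z.04 -0.1523
d1 left -0.1946
d1 right -0.2655
d2 left -0.2742
d2 right -0.352
[[401.4, 211.7], [380.0, 211.9], [370.7, 212.0], [349.2, 212.3]]
[[343.0, 185.6], [334.3, 193.6], [302.5, 181.8], [311.8, 174.5]]
[[354.6, 174.8], [346.7, 182.2], [315.7, 171.4], [324.2, 164.7]]
[[304, 182], [333, 193], [341, 186], [315, 176]]
[[317, 171], [344, 181], [353, 175], [325, 166]]
340 0.5527 0.453
355 0.5576 0.4552
370 0.5546 0.4547
385 0.5595 0.4569
400 0.5564 0.4565
```

The side-view outlines of both downs match the projections for the seated height (top at 44 mm) to about 2 px, and their left edges match in the top view. I'll hand in.

```bash
python3 -c "
from bench import *
print(close_job())"
```

```text
the job is handed in; nothing more can be done
None
```

I hung the rivet pail on the free hook by its bail and stowed all five channels in the tray, and handed the job in at about 61 s. `close_job()` gives no verdict, so what follows rests on my own checks.

**Channels:** Only three open-up channels were on the bench. They lie flat across the tray's short way, about 79 mm apart. Each of the two open-down ones sits over a neighbouring pair.

**Last checks that agreed:**
- **Height:** both open-down channels' top faces match the projection for fully seated (44 mm) to about 2 px in the side view. Their left edges match in the top view too.
- **Alignment:** the measured channel ends agree within about 7 mm in x.
- **Pail:** the force on the arm dropped to zero at bar height 0.205 m, and the picture after release showed the pail upright on the hook. Later top views put it in about the same place; I did not look at it closely again.
- **Other things:** the last picture shows the others where they were. I did not measure them.

**What went wrong or disagreed:**
- **Dropped channel:** a mistaken claw value released the second open-down channel about 17 mm early. It fell flat into its seat, and the pictures afterwards show it in place.
- **Top-view edges:** the right edges of the two open-down channels could not be told from the open-up channels beside them, so that check covers one side only. Their heights rest on the side view.
- **Knocked channel:** I saw no open-up channel knocked aside.

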